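# Sort valve blocks by weight, seat the steel ones and clamp

### The arm

A 6-joint arm with a two-finger parallel gripper is mounted at the origin on the work surface. World frame = base frame: x ahead of the robot, y to its left, z up, the work surface at z = 0. Lengths are in m, angles in rad, forces in N, time in s.
With the tool pointing down it reaches from about 0.275 to 0.825 m from the base axis. Payload 4.9 kg.
Tool frame: the origin (TCP) lies on the centre line of the jaws, within the pads' length; the fingertips stand 8 mm ahead of it and the grasp point (between the pads) lies 11 mm behind it; z points along the fingers, y is the line along which they close (so a half turn about z gives the same grasp; the last joint's range is limited). The gripper opens to 85 mm and grips with 20 to 120 N. Pads are 22 mm wide; open, the fingers measure 114 mm over their backs; the gripper's body (76 mm by 85 mm) begins 54 mm behind the grasp point. The pads swing forward as they close: fully open they stand 13 mm farther back than shut.
Start: joints at [0.984, 0.326, -0.193, 1.052, 0, 1.437], TCP at [0.241, 0.495, 0.239] pointing down, gripper open.
Joint ranges: [-2.65, 2.65], [-0.97, 1.79], [-1.3, 1.35], [-1.93, 2.1], [-1.47, 1.37], [-3.14, 3.14]. Speed limits (rad/s): [2.57, 2.57, 3.14, 3.14, 3.14, 3.14].

### API

Orientations are given as a rotation vector (axis times angle).
In Python, from bench import r gives the robot as it stands. The module is installed in compiled form; this text tells all that it offers.
- The arm moves only by the tool apply_moves, never from a script. Its argument "steps" is a list of rows, each an object of numbers: "x", "y", "z": the shift along the world's x, y, z in m; "spin": the turn about the world's z in degrees; "fingers": the opening, from 0 (shut) to 1 (fully open). In form: [{"x": .., "y": .., "z": .., "spin": .., "fingers": ..}, ...]. A call has 1 to 12 rows; each row is the pose to reach, as a shift and turn from the pose commanded when the call began; what a row does not reach only later rows make up. A row lasts 1/12 s, in which the tool goes at most 41.7 mm and 7.16 degrees, less where a joint would pass 70% of its speed; a pose out of reach is approached as far as the arm can. A call with a gripper value outside its range is refused whole. The fingers move at their own pace and stop on an object; "force" is the grip in N (left out, the last holds). Time passes only in rows, so rows that repeat a pose let the fingers close. It gives the time, the measured TCP pose, the force, the opening and the grip force at its end, in the units of the state.
- r.read_state(): the state, without advancing time (a new reading comes with each control period).
- r.get_image(name): name is "scene" or "top" or "wrist"; returns the picture (384x512x3 uint8, blue, green, red); there is no depth.
- r.get_calibration(name): a dict with "camera_matrix" (3x3 intrinsics, pixels), "origin" and "attitude" of the camera in the world. Camera axes: x right, y down, z forward; pixel columns grow to the right and rows downward; lengths in m; the calibration is good to about 2 mm. A picture is of the moment at which its call begins: read the wrist's pose just before it. get_calibration takes no time and is no camera call; for the wrist camera it gives the pose at the moment of the call.
- r.sign_off(): hands the job in; it is judged then, once.
The state is a dict: "time": time; "qpos": joint angles; "joint_velocities": joint speeds; "effort": joint torques, N m; "tcp_pos": TCP position; "tool_rot": TCP orientation; "contact_force": force on the tool from outside, world axes, zero at the start; "wrist_torque": the same for the moment, N m; "finger_gap": finger opening in m; "finger_force": force on a finger pad.
Only numpy, scipy, OpenCV 4.12 (cv2) and the standard library are available. Lean on these libraries where they do the work, as an engineer would, in place of code of your own. Each camera call takes 0.05 s, during which the arm holds its last target. There are 200 camera calls.

### The job

First bring the clamp valve's lever back through its zigzag gate, from the clamp end to the stop at the release end. The grey valve blocks look alike but some are heavy steel and some light alloy: weigh each in the hand, seat every steel block fully down, flat and square in a pocket of the test fixture (any pocket, one per block), and set every alloy block on the floor of the yellow reject tray, not stacked. When all are in place, move the lever through the gate again to the stop at the clamp end; leave everything else on the bench where it is.

Things in the scene. Friction and masses are not known exactly. Their poses are not given: they have to be found in the camera images.
- block_1_c (a point): if present: centre of a grey valve block 56 mm along x, 44 along y, 42 high (point 21 mm above its underside), plus a full-height key 20 mm wide standing 10 mm out of its +x end (orange mark; not counted in the centre). All look alike; steel ones weigh 0.70 to 0.86 kg, alloy ones 0.25 to 0.31 kg. 4 to 6 blocks are present, 1 to 3 of them steel, upright on the bench
- block_2_c (a point): if present: centre of a grey valve block 56 mm along x, 44 along y, 42 high (point 21 mm above its underside), plus a full-height key 20 mm wide standing 10 mm out of its +x end (orange mark; not counted in the centre). All look alike; steel ones weigh 0.70 to 0.86 kg, alloy ones 0.25 to 0.31 kg. 4 to 6 blocks are present, 1 to 3 of them steel, upright on the bench
- block_3_c (a point): if present: centre of a grey valve block 56 mm along x, 44 along y, 42 high (point 21 mm above its underside), plus a full-height key 20 mm wide standing 10 mm out of its +x end (orange mark; not counted in the centre). All look alike; steel ones weigh 0.70 to 0.86 kg, alloy ones 0.25 to 0.31 kg. 4 to 6 blocks are present, 1 to 3 of them steel, upright on the bench
- block_4_c (a point): if present: centre of a grey valve block 56 mm along x, 44 along y, 42 high (point 21 mm above its underside), plus a full-height key 20 mm wide standing 10 mm out of its +x end (orange mark; not counted in the centre). All look alike; steel ones weigh 0.70 to 0.86 kg, alloy ones 0.25 to 0.31 kg. 4 to 6 blocks are present, 1 to 3 of them steel, upright on the bench
- block_5_c (a point): if present: centre of a grey valve block 56 mm along x, 44 along y, 42 high (point 21 mm above its underside), plus a full-height key 20 mm wide standing 10 mm out of its +x end (orange mark; not counted in the centre). All look alike; steel ones weigh 0.70 to 0.86 kg, alloy ones 0.25 to 0.31 kg. 4 to 6 blocks are present, 1 to 3 of them steel, upright on the bench
- block_6_c (a point): if present: centre of a grey valve block 56 mm along x, 44 along y, 42 high (point 21 mm above its underside), plus a full-height key 20 mm wide standing 10 mm out of its +x end (orange mark; not counted in the centre). All look alike; steel ones weigh 0.70 to 0.86 kg, alloy ones 0.25 to 0.31 kg. 4 to 6 blocks are present, 1 to 3 of them steel, upright on the bench
- pocket_1 (a point): where the centre of a fully seated block lies in this pocket; x is the way its key (+x) must point. Fixture: dark plate 270 x 88 x 12 mm fixed to the bench, 3 pockets 80 mm apart in a row along x. Pocket: keyed, 10 mm deep, 2 mm clear of the block all round, bright walls 10 mm thick; floor 21 mm below the point (12 mm above the bench)
- pocket_2 (a point): where the centre of a fully seated block lies in this pocket; x is the way its key (+x) must point. Fixture: dark plate 270 x 88 x 12 mm fixed to the bench, 3 pockets 80 mm apart in a row along x. Pocket: keyed, 10 mm deep, 2 mm clear of the block all round, bright walls 10 mm thick; floor 21 mm below the point (12 mm above the bench)
- pocket_3 (a point): where the centre of a fully seated block lies in this pocket; x is the way its key (+x) must point. Fixture: dark plate 270 x 88 x 12 mm fixed to the bench, 3 pockets 80 mm apart in a row along x. Pocket: keyed, 10 mm deep, 2 mm clear of the block all round, bright walls 10 mm thick; floor 21 mm below the point (12 mm above the bench)
- fixture: the test fixture with the three pockets; origin under its centre, x along the row
- tray: open yellow reject tray fixed to the bench: 250 mm along its x, 130 mm along its y, 34 mm high, walls and floor 4 mm; origin under its centre
- gate: blue clamp valve fixed to the bench, 150 (x) x 110 (y) mm, 68 mm high, origin under its centre. A slot in its grey top guides the lever: from the release end (green mark) 35 mm along the valve's +x, 30 mm along +y, 35 mm along +x to the clamp end (red mark). Slot 16 mm wide, lever stem 12 mm; each leg ends at a solid stop that can be felt
- lever_long (a joint): travel of the clamp lever along the valve's +x, 0 to 0.070 m: 0 at the release end, 0.035 in the cross leg, 0.070 at the clamp end, where it starts or a little short of it; it stays where it is left and resists with about 1.5 N
- lever_side (a joint): travel of the clamp lever along the valve's +y, 0 to 0.030 m: 0 in the first leg, 0.030 in the last; it stays where it is left and resists with about 1.5 N
- lever_knob (a point): centre of the lever's upright black round knob, 30 mm across and 44 mm high (98 to 142 mm above the bench); it slides upright, without turning or leaning
- spider: black rubber coupling disc, 56 mm across, 14 mm high; origin at its underside (tools: near the middle); a bystander
- fitting: brass fitting, 34 mm across, 34 mm high; origin at its underside (tools: near the middle); a bystander
- spanner: open-ended spanner lying flat; origin at its underside (tools: near the middle); a bystander
- driver: screwdriver lying flat; origin at its underside (tools: near the middle); a bystander
- grease: white jar with a red lid, 60 mm across, 75 mm high; origin at its underside (tools: near the middle); a bystander
- flange: steel flange, 64 mm across, 26 mm high; origin at its underside (tools: near the middle); a bystander

How it is judged:
By the outcome, as a careful person would: the job done as asked, in the order asked, and still so for the second after the job is handed in, with the robot touching nothing.
Of block_1, block_3, block_4, block_5, block_6 only 3 to 5 are there at a start; the rules pass over those that are not, and their reading is None.
At some moment in a run one of block_1, block_2, block_3, block_4, block_5, block_6 may be knocked a few centimetres aside while the robot is not near it.
Once in a run the grip may slacken for a moment while it holds something.
It also fails if it takes over 210 s, if anything falls off the work surface, if the arm or the gripper's body presses on something with over 40 N, if the wrist force passes 120 N, or if a joint passes its speed limit or range.

## Working session

There is one attempt and no reset: what is moved stays moved. The work goes in short steps, Python scripts to look and compute and a tool call to move; the robot and the scene stay as the last step left them, time stands still between calls to the robot, and variables do not carry over. Pictures are saved under pics/ and viewed, at most 14 in all, crops included, and the job is handed in when it is done.

Besides the shell and the picture viewer there is one more tool, called after "Call:" as a command line: name --argument value ..., lists and objects as JSON in quotes. apply_moves: Moves the arm, as the interface text tells. Its arguments: {"type":"object","properties":{"steps":{"type":"array","items":{"type":"object","properties":{"x":{"type":"number"},"y":{"type":"number"},"z":{"type":"number"},"spin":{"type":"number"},"fingers":{"type":"number"}}}},"force":{"type":"number"}},"required":["steps"]}

```bash
mkdir -p pics
cat > h.py <<'E'
import numpy as np, cv2
from scipy.spatial.transform import Rotation as R
from bench import r
def rotm(a):
    a=np.array(a,float)
    return a if a.shape==(3,3) else (R.from_rotvec(a).as_matrix() if a.size==3 else R.from_quat(a).as_matrix())
def px2w(c,u,v,z):
    K=np.array(c["camera_matrix"]);d=rotm(c["attitude"])@np.linalg.solve(K,[u,v,1.]);o=np.array(c["origin"])
    return o+d*(z-o[2])/d[2]
def w2px(c,p):
    q=np.array(c["camera_matrix"])@(rotm(c["attitude"]).T@(np.array(p)-np.array(c["origin"])))
    return q[:2]/q[2]
def st():
    s=r.read_state();print({k:np.round(s[k],4).tolist() for k in("time","tcp_pos","tool_rot","contact_force","finger_gap","finger_force","qpos")})
def snap(n,f,crop=None,size=None):
    c=r.get_calibration(n);im=r.get_image(n).copy()
    cv2.imwrite("pics/raw_"+f,im)
    if crop: x,y,w,h=crop; im=im[y:y+h,x:x+w]
    if size: im=cv2.resize(im,size,interpolation=cv2.INTER_CUBIC)
    cv2.imwrite("pics/"+f,im);return c
E
python3 - <<'E'
from h import *
st()
for n in("top","scene"):
    c=snap(n,n+"1.png",None,(800,600));print(n,c)
E
```

```text
{'time': 0.0, 'tcp_pos': [0.2403, 0.4941, 0.2385], 'tool_rot': [-0.705, -3.0608, 0.0025], 'contact_force': [0.4069, -0.4411, -0.7198], 'finger_gap': 0.0853, 'finger_force': 0.0, 'qpos': [0.9838, 0.3269, -0.1936, 1.052, 0.0, 1.4366]}
top {'camera_matrix': array([[368.23213796,   0.        , 258.79999464],
       [  0.        , 368.23213796, 192.33222907],
       [  0.        ,   0.        ,   1.        ]]), 'origin': array([0.50445024, 0.00856642, 1.14998665]), 'attitude': array([-2.1791953 ,  2.22228182, -0.10998271])}
scene {'camera_matrix': array([[480.26108761,   0.        , 256.9274996 ],
       [  0.        , 480.26108761, 187.97479472],
       [  0.        ,   0.        ,   1.        ]]), 'origin': array([ 1.09323972, -0.49449716,  1.10922268]), 'attitude': array([-2.34869795, -1.02459152,  0.31979118])}
```

View pics/top1.png

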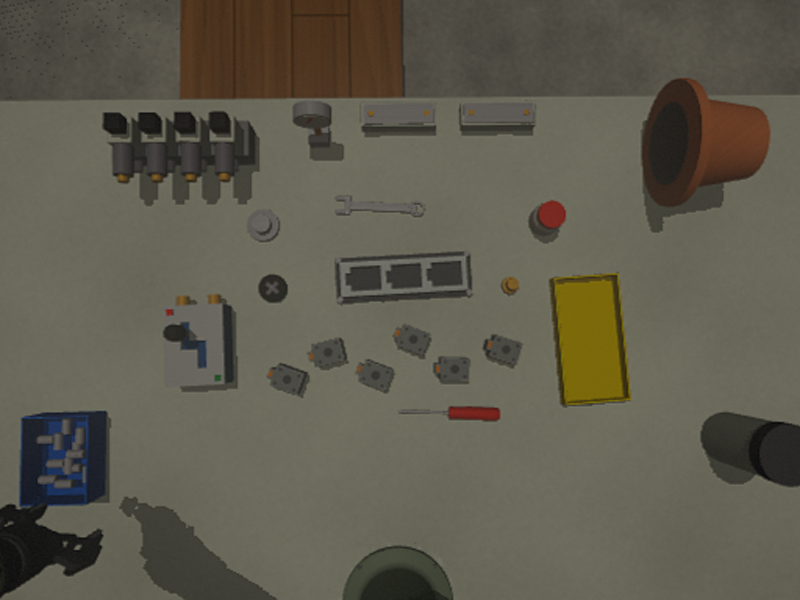

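View pics/scene1.png

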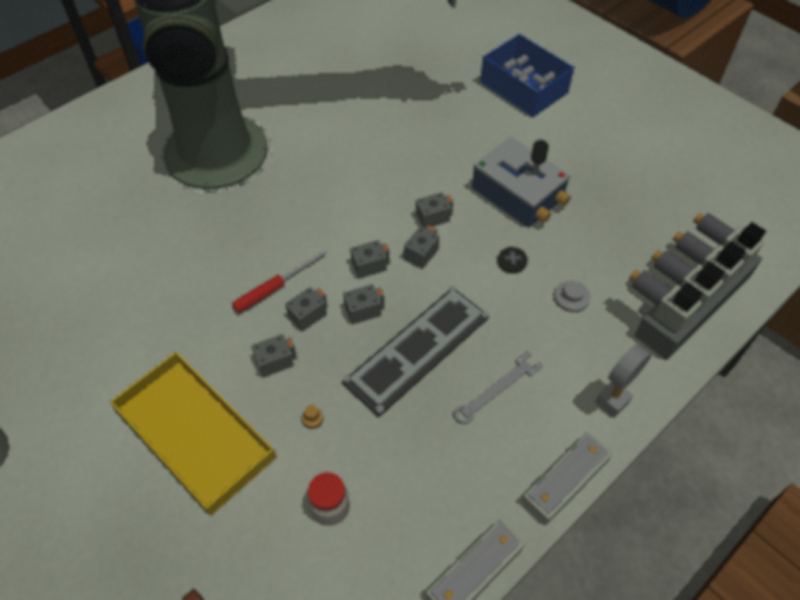

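The top view shows six blocks (at about (288,379), (328,352), (376,375), (412,340), (452,369) and (503,349)), the fixture at (403,276), the tray at (590,340) and the gate at (200,343) with its knob near (175,333). I'll take enlarged crops next.

Run:
```python
import cv2
im=cv2.imread("pics/raw_top1.png")
cv2.imwrite("pics/cA.png",cv2.resize(im[155:275,95:255],(800,600),interpolation=cv2.INTER_CUBIC))
cv2.imwrite("pics/cB.png",cv2.resize(im[155:275,200:360],(800,600),interpolation=cv2.INTER_CUBIC))
```

```text
(no output)
```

View pics/cA.png

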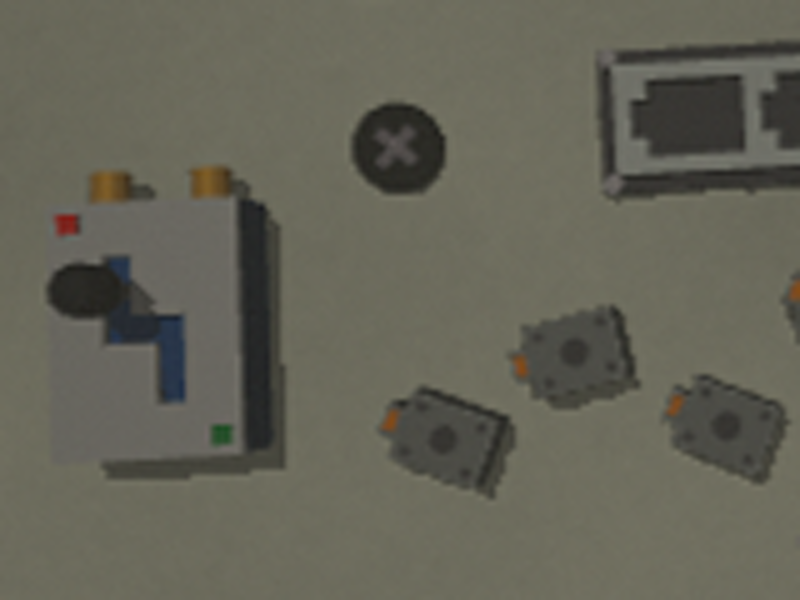

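View pics/cB.png

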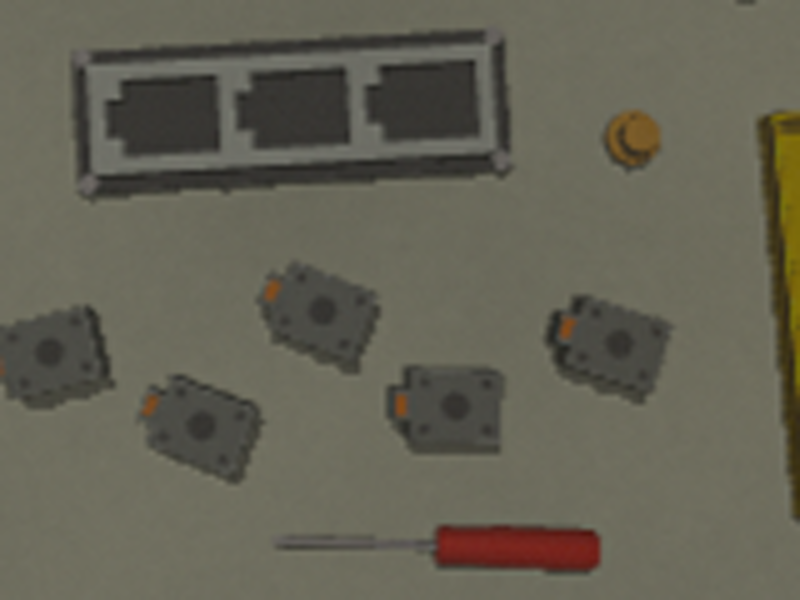

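The crops show the six block holes and orange marks, the gate's top face at about x 50–243, y 198–460 in crop A, the knob at (78,290) and three pockets with keys pointing left. Next I'll convert these to positions.

```bash
cat >> h.py <<'E'
def tyaw():
    M=rotm(r.read_state()["tool_rot"]);return np.degrees(np.arctan2(M[1,1],M[0,1]))  # direction of closing line
E
python3 - <<'E'
from h import *
c=r.get_calibration("top")
A=lambda u,v,z:px2w(c,95+u/5,155+v/5,z)
B=lambda u,v,z:px2w(c,200+u/5,155+v/5,z)
for n,f,h,o in(("1",A,(443,440),(390,421)),("2",A,(575,352),(520,366)),("3",B,(201,426),(149,404)),("4",B,(322,311),(271,290)),("5",B,(456,406),(400,404)),("6",B,(620,343),(567,327))):
    p=f(*h,.042);q=f(*o,.042);d=q-p;print(n,p.round(3),"yaw",np.degrees(np.arctan2(d[1],d[0])).round(0),np.linalg.norm(d[:2]).round(3))
print("gate",[A(*p,.068).round(3)[:2].tolist() for p in((50,200),(240,198),(243,452),(52,462))])
print("knob",A(76,290,.142).round(3),"red",A(66,224,.068).round(3),"green",A(222,434,.068).round(3))
print("fix",[B(*p,.022).round(3)[:2].tolist() for p in((85,58),(492,38),(502,160),(95,185))])
for n,q in(("p1",((108,80),(218,76),(220,150),(110,155))),("p2",((237,72),(347,68),(350,143),(238,148))),("p3",((366,67),(475,62),(479,135),(368,142)))):
    print(n,np.mean([B(*p,.012) for p in q],0).round(3))
T=lambda u,v,z:px2w(c,u/1.5625,v/1.5625,z)
print("tray",[T(*p,.034).round(3)[:2].tolist() for p in((551,278),(617,274),(630,400),(563,405))])
print("fit",T(511,286,.03).round(3),"drv",T(400,411,.01).round(3),T(500,413,.02).round(3),"yaw",tyaw())
E
```

```text
1 [0.434 0.2   0.042] yaw 69.0 0.033
2 [0.485 0.122 0.042] yaw 103.0 0.034
3 [0.439 0.032 0.042] yaw 66.0 0.034
4 [ 0.506 -0.042  0.042] yaw 66.0 0.033
5 [ 0.447 -0.121  0.042] yaw 87.0 0.034
6 [ 0.483 -0.221  0.042] yaw 72.0 0.033
gate [[0.58, 0.422], [0.579, 0.313], [0.432, 0.311], [0.428, 0.42]]
knob [0.525 0.38  0.142] red [0.565 0.413 0.068] green [0.442 0.323 0.068]
fix [[0.664, 0.1], [0.672, -0.152], [0.596, -0.156], [0.586, 0.095]]
p1 [0.629 0.052 0.012]
p2 [ 0.632 -0.028  0.012]
p3 [ 0.635 -0.108  0.012]
tray [[0.62, -0.316], [0.626, -0.447], [0.379, -0.461], [0.373, -0.33]]
fit [ 0.606 -0.237  0.03 ] drv [ 0.366 -0.014  0.01 ] [ 0.359 -0.209  0.02 ] yaw 64.05577902071384
```

The measured sizes match the given ones (gate 150 × 110, tray 250 × 131, key offset 33). First move is to the area above the knob.

Call:
apply_moves --steps '[{"x": 0.285,"y": -0.114,"z": 0.0,"spin": 26,"fingers": 0.8},{"x": 0.285,"y": -0.114,"z": 0.0,"spin": 26,"fingers": 0.8},{"x": 0.285,"y": -0.114,"z": 0.0,"spin": 26,"fingers": 0.8},{"x": 0.285,"y": -0.114,"z": 0.0,"spin": 26,"fingers": 0.8},{"x": 0.285,"y": -0.114,"z": 0.0,"spin": 26,"fingers": 0.8},{"x": 0.285,"y": -0.114,"z": 0.0,"spin": 26,"fingers": 0.8},{"x": 0.285,"y": -0.114,"z": 0.0,"spin": 26,"fingers": 0.8},{"x": 0.285,"y": -0.114,"z": 0.0,"spin": 26,"fingers": 0.8},{"x": 0.285,"y": -0.114,"z": 0.0,"spin": 26,"fingers": 0.8},{"x": 0.285,"y": -0.114,"z": 0.0,"spin": 26,"fingers": 0.8}]'

```text
time: 0.93
tcp_pos: [0.5265, 0.3794, 0.2381]
tool_rot: [-0.003, -3.14, 0.001]
contact_force: [-0.1, 0.3, 0.5]
finger_gap: 0.0681
finger_force: 0.0
```

Run:
```python
from h import *
st();print(tyaw())
c=snap("wrist","w1.png",None,(512,384));print(c)
```

```text
{'time': 0.9333, 'tcp_pos': [0.5265, 0.3794, 0.2381], 'tool_rot': [-0.0025, -3.1399, 0.001], 'contact_force': [-0.138, 0.2749, 0.463], 'finger_gap': 0.0681, 'finger_force': 0.0, 'qpos': [0.5107, 0.5155, 0.0964, 1.1535, 0.0003, 0.5123]}
89.90765092012188
{'camera_matrix': array([[286.87021051,   0.        , 252.58922646],
       [  0.        , 286.87021051, 189.25396017],
       [  0.        ,   0.        ,   1.        ]]), 'origin': array([0.44423975, 0.38064241, 0.3730724 ]), 'attitude': array([2.04970338, 2.04554238, 0.33097934])}
```

View pics/w1.png

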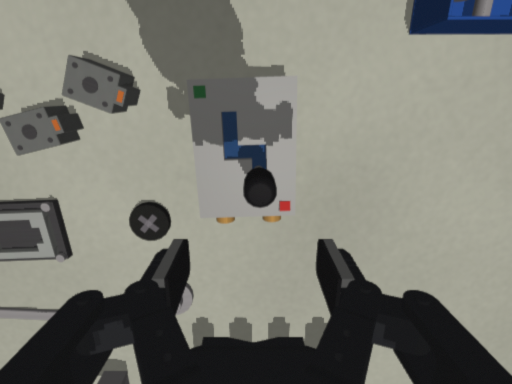

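The wrist view shows the knob at about (260,187), with the two fingers at columns 180 and 325.

Run:
```python
from h import *
c=r.get_calibration("wrist")
for uv,z in(((260,187),.12),((260,192),.142),((260,180),.098),((284,206),.068),((200,91),.068),((201,217),.068),((293,216),.068),((189,80),.068)): print(uv,z,px2w(c,*uv,z).round(4))
print(w2px(c,[.54,.382,.142]),w2px(c,[.54,.382,.098]))
```

```text
(260, 187) 0.12 [0.5251 0.388  0.12  ]
(260, 192) 0.142 [0.5224 0.3874 0.142 ]
(260, 180) 0.098 [0.5248 0.3885 0.098 ]
(284, 206) 0.068 [0.5648 0.417  0.068 ]
(200, 91) 0.068 [0.4403 0.3282 0.068 ]
(201, 217) 0.068 [0.5784 0.3213 0.068 ]
(293, 216) 0.068 [0.5772 0.4279 0.068 ]
(189, 80) 0.068 [0.4299 0.3178 0.068 ]
[253.59621684 211.05246413] [253.46080052 194.2942476 ]
```

Call:
apply_moves --steps '[{"x": -0.001,"y": 0.005,"z": -0.04,"fingers": 0.8},{"x": -0.001,"y": 0.005,"z": -0.08,"fingers": 0.8},{"x": -0.001,"y": 0.005,"z": -0.115,"fingers": 0.8},{"x": -0.001,"y": 0.005,"z": -0.127,"fingers": 0.8},{"x": -0.001,"y": 0.005,"z": -0.127,"fingers": 0.8},{"x": -0.001,"y": 0.005,"z": -0.127,"fingers": 0},{"x": -0.001,"y": 0.005,"z": -0.127,"fingers": 0},{"x": -0.001,"y": 0.005,"z": -0.127,"fingers": 0},{"x": -0.001,"y": 0.005,"z": -0.127,"fingers": 0},{"x": -0.001,"y": 0.005,"z": -0.127,"fingers": 0},{"x": -0.001,"y": 0.005,"z": -0.127,"fingers": 0},{"x": -0.001,"y": 0.005,"z": -0.127,"fingers": 0}]' --force 30

```text
validation failed for argument at $.st...
```

Call:
apply_moves --steps '[{"x": -0.001,"y": 0.005,"z": -0.04,"spin": 0.0,"fingers": 0.8},{"x": -0.001,"y": 0.005,"z": -0.08,"spin": 0.0,"fingers": 0.8},{"x": -0.001,"y": 0.005,"z": -0.115,"spin": 0.0,"fingers": 0.8},{"x": -0.001,"y": 0.005,"z": -0.127,"spin": 0.0,"fingers": 0.8},{"x": -0.001,"y": 0.005,"z": -0.127,"spin": 0.0,"fingers": 0.8},{"x": -0.001,"y": 0.005,"z": -0.127,"spin": 0.0,"fingers": 0.0},{"x": -0.001,"y": 0.005,"z": -0.127,"spin": 0.0,"fingers": 0.0},{"x": -0.001,"y": 0.005,"z": -0.127,"spin": 0.0,"fingers": 0.0},{"x": -0.001,"y": 0.005,"z": -0.127,"spin": 0.0,"fingers": 0.0},{"x": -0.001,"y": 0.005,"z": -0.127,"spin": 0.0,"fingers": 0.0},{"x": -0.001,"y": 0.005,"z": -0.127,"spin": 0.0,"fingers": 0.0}]' --force 30

```text
time: 1.9
tcp_pos: [0.5262, 0.3865, 0.1153]
tool_rot: [-0.001, 3.137, 0.004]
contact_force: [-1.1, -0.1, 6.6]
finger_gap: 0.029
finger_force: 29.5
```

Call:
apply_moves --steps '[{"x": -0.005,"y": 0.0,"z": 0.003,"spin": 0.0,"fingers": 0.0},{"x": -0.01,"y": 0.0,"z": 0.003,"spin": 0.0,"fingers": 0.0},{"x": -0.015,"y": 0.0,"z": 0.003,"spin": 0.0,"fingers": 0.0},{"x": -0.02,"y": 0.0,"z": 0.003,"spin": 0.0,"fingers": 0.0},{"x": -0.023,"y": 0.0,"z": 0.003,"spin": 0.0,"fingers": 0.0},{"x": -0.023,"y": 0.0,"z": 0.003,"spin": 0.0,"fingers": 0.0}]'

```text
time: 2.4
tcp_pos: [0.5015, 0.3854, 0.1154]
tool_rot: [-0.002, 3.141, -0.001]
contact_force: [2.1, -1.3, -3.4]
finger_gap: 0.029
finger_force: 32.3
```

Force is still low (2 N), so there's no stop yet. I'll advance in small steps.

Call:
apply_moves --steps '[{"x": -0.002,"y": 0.0,"z": 0.0,"spin": 0.0,"fingers": 0.0},{"x": -0.004,"y": 0.0,"z": 0.0,"spin": 0.0,"fingers": 0.0},{"x": -0.004,"y": 0.0,"z": 0.0,"spin": 0.0,"fingers": 0.0}]'

```text
time: 2.65
tcp_pos: [0.5009, 0.3854, 0.1156]
tool_rot: [0.0, 3.135, -0.001]
contact_force: [10.4, -0.5, -8.1]
finger_gap: 0.0286
finger_force: 31.8
```

The stop shows at x≈0.501. Next is the cross leg.

Call:
apply_moves --steps '[{"x": 0.002,"y": -0.005,"z": 0.0,"spin": 0.0,"fingers": 0.0},{"x": 0.002,"y": -0.01,"z": 0.0,"spin": 0.0,"fingers": 0.0},{"x": 0.002,"y": -0.015,"z": 0.0,"spin": 0.0,"fingers": 0.0},{"x": 0.002,"y": -0.02,"z": 0.0,"spin": 0.0,"fingers": 0.0},{"x": 0.002,"y": -0.025,"z": 0.0,"spin": 0.0,"fingers": 0.0},{"x": 0.002,"y": -0.03,"z": 0.0,"spin": 0.0,"fingers": 0.0},{"x": 0.002,"y": -0.034,"z": 0.0,"spin": 0.0,"fingers": 0.0},{"x": 0.002,"y": -0.034,"z": 0.0,"spin": 0.0,"fingers": 0.0}]'

```text
time: 3.32
tcp_pos: [0.4993, 0.3542, 0.1155]
tool_rot: [0.003, -3.14, -0.012]
contact_force: [1.1, 8.5, -6.1]
finger_gap: 0.0287
finger_force: 32.2
```

Call:
apply_moves --steps '[{"x": -0.006,"y": 0.002,"z": 0.0,"spin": 0.0,"fingers": 0.0},{"x": -0.012,"y": 0.002,"z": 0.0,"spin": 0.0,"fingers": 0.0},{"x": -0.018,"y": 0.002,"z": 0.0,"spin": 0.0,"fingers": 0.0},{"x": -0.024,"y": 0.002,"z": 0.0,"spin": 0.0,"fingers": 0.0},{"x": -0.03,"y": 0.002,"z": 0.0,"spin": 0.0,"fingers": 0.0},{"x": -0.034,"y": 0.002,"z": 0.0,"spin": 0.0,"fingers": 0.0},{"x": -0.038,"y": 0.002,"z": 0.0,"spin": 0.0,"fingers": 0.0},{"x": -0.04,"y": 0.002,"z": 0.0,"spin": 0.0,"fingers": 0.0},{"x": -0.04,"y": 0.002,"z": 0.0,"spin": 0.0,"fingers": 0.0}]'

```text
time: 4.07
tcp_pos: [0.466, 0.3538, 0.1159]
tool_rot: [0.002, 3.128, -0.0]
contact_force: [19.4, 4.2, -16.7]
finger_gap: 0.0285
finger_force: 31.3
```

The lever is firmly at the release stop (19 N, 35 mm of travel). Now I'll open, rise and head to block 1.

Call:
apply_moves --steps '[{"x": 0.003,"y": 0.0,"z": 0.0,"spin": 0.0,"fingers": 0.8},{"x": 0.005,"y": 0.0,"z": 0.0,"spin": 0.0,"fingers": 0.8},{"x": 0.005,"y": 0.0,"z": 0.0,"spin": 0.0,"fingers": 0.8},{"x": 0.005,"y": 0.0,"z": 0.04,"spin": 0.0,"fingers": 0.8},{"x": 0.005,"y": 0.0,"z": 0.08,"spin": 7.0,"fingers": 0.8},{"x": -0.027,"y": -0.15,"z": 0.105,"spin": 69,"fingers": 0.8},{"x": -0.027,"y": -0.15,"z": 0.105,"spin": 69,"fingers": 0.8},{"x": -0.027,"y": -0.15,"z": 0.105,"spin": 69,"fingers": 0.8},{"x": -0.027,"y": -0.15,"z": 0.105,"spin": 69,"fingers": 0.8},{"x": -0.027,"y": -0.15,"z": 0.105,"spin": 69,"fingers": 0.8},{"x": -0.027,"y": -0.15,"z": 0.105,"spin": 69,"fingers": 0.8},{"x": -0.027,"y": -0.15,"z": 0.105,"spin": 69,"fingers": 0.8}]'

```text
time: 5.07
tcp_pos: [0.4316, 0.2024, 0.2208]
tool_rot: [1.498, -2.76, 0.001]
contact_force: [-0.1, -0.8, 0.3]
finger_gap: 0.0684
finger_force: 0.0
```

Call:
apply_moves --steps '[{"x": 0.0,"y": 0.0,"z": 0.0,"spin": 12.0,"fingers": 0.8},{"x": 0.0,"y": 0.0,"z": 0.0,"spin": 12.0,"fingers": 0.8},{"x": 0.0,"y": 0.0,"z": 0.0,"spin": 12.0,"fingers": 0.8}]'

```text
time: 5.32
tcp_pos: [0.4316, 0.2031, 0.2204]
tool_rot: [1.774, -2.591, 0.0]
contact_force: [-0.5, 0.8, -0.6]
finger_gap: 0.0685
finger_force: 0.0
```

```bash
cat >> h.py <<'E'
def ortho(im,c,cx,cy,z,half=.11,s=2000):
    n=int(2*half*s);src=np.float32([[0,0],[n,0],[n,n],[0,n]])
    W=[(cx+half,cy+half),(cx+half,cy-half),(cx-half,cy-half),(cx-half,cy+half)]  # row down=-x, col right=-y
    H=cv2.getPerspectiveTransform(np.float32([w2px(c,[*p,z]) for p in W]),src)
    return cv2.warpPerspective(im,H,(n,n))
def block(name,cx,cy,yaw,f=None,half=.08,z=.042,span=24):
    """fit block model (body+key+hole) in an orthophoto at top-face height; returns x,y,yaw,score"""
    s=1000;c=r.get_calibration(name);im=r.get_image(name);o=ortho(im,c,cx,cy,z,half,s)
    g=o.astype(np.float32);best=(-9,)
    for a in np.arange(yaw-span,yaw+span+.1,2):
        m=96;t=np.full((m,m,3),0,np.float32);t[:]=(115,130,130)
        ar=np.radians(a);ex=np.array([-np.sin(ar),-np.cos(ar)]);ey=np.array([-np.cos(ar),np.sin(ar)])  # block x,y axes in (col,row)
        P=lambda x,y:(m/2+ex*x+ey*y)
        def poly(q,col):cv2.fillPoly(t,[np.round(np.array([P(*k) for k in q])*16).astype(np.int32)],col,cv2.LINE_AA,4)
        poly([(-28,-22),(28,-22),(28,22),(-28,22)],(75,80,80));poly([(28,-10),(38,-10),(38,10),(28,10)],(75,80,80))
        poly([(29,-7),(37,-7),(37,7),(29,7)],(30,90,190))
        cv2.circle(t,(int(m*8),int(m*8)),7*16,(45,45,45),-1,cv2.LINE_AA,4)
        t=cv2.GaussianBlur(t,(0,0),1.2)
        res=cv2.matchTemplate(g,t,cv2.TM_CCOEFF_NORMED);_,v,_,l=cv2.minMaxLoc(res)
        if v>best[0]: best=(v,cx+half-(l[1]+m/2)/s,cy+half-(l[0]+m/2)/s,a)
    if f: cv2.imwrite("pics/"+f,np.hstack([cv2.resize(o,(384,384)),cv2.resize(im,(416,312))[:384] if 0 else cv2.copyMakeBorder(cv2.resize(im,(416,312)),0,72,0,0,cv2.BORDER_CONSTANT)]))
    return np.round(best,4)
E
python3 - <<'E'
from h import *
st();print(tyaw());print(block("wrist",.434,.2,69,"b1.png"))
for q in((.434,.2,69),(.485,.122,103),(.439,.032,66),(.506,-.042,66),(.447,-.121,87),(.483,-.221,72)): print(block("top",*q))
E
```

```text
{'time': 5.3167, 'tcp_pos': [0.4316, 0.2031, 0.2204], 'tool_rot': [1.7736, -2.5914, 0.0003], 'contact_force': [-0.5451, 0.8222, -0.5712], 'finger_gap': 0.0685, 'finger_force': 0.0, 'qpos': [0.2853, 0.2076, -0.4049, 0.9596, -0.0006, -0.915]}
158.77535474992132
[ 0.6783  0.432   0.202  65.    ]
[ 0.4847  0.423   0.168  59.    ]
[  0.8198   0.484    0.118  103.    ]
[9.075e-01 4.390e-01 3.100e-02 6.600e+01]
[ 8.84e-01  5.04e-01 -4.10e-02  6.40e+01]
[ 0.876  0.446 -0.117 85.   ]
[ 0.8347  0.48   -0.214  64.    ]
```

View pics/b1.png

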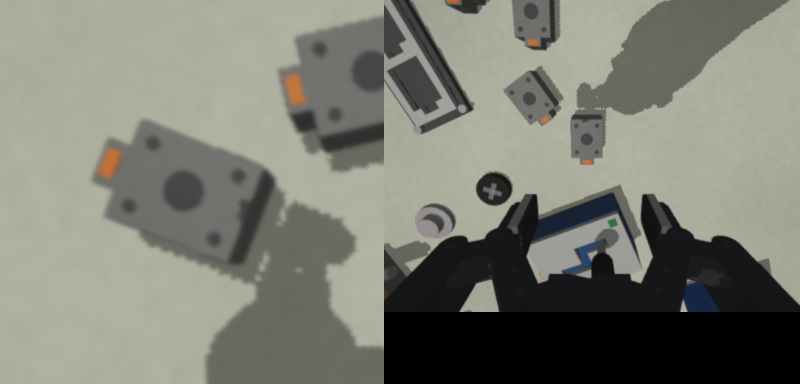

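The orthophoto shows block 1's hole at (183,190) and its mark at (110,163), which gives (0.435, 0.203) and yaw 69.7°. The lever sits at the green end. Now to grasp it.

Call:
apply_moves --steps '[{"x": 0.003,"y": -0.001,"z": -0.04,"spin": 1.0,"fingers": 0.8},{"x": 0.003,"y": -0.001,"z": -0.08,"spin": 1.0,"fingers": 0.8},{"x": 0.003,"y": -0.001,"z": -0.12,"spin": 1.0,"fingers": 0.8},{"x": 0.003,"y": -0.001,"z": -0.16,"spin": 1.0,"fingers": 0.8},{"x": 0.003,"y": -0.001,"z": -0.185,"spin": 1.0,"fingers": 0.8},{"x": 0.003,"y": -0.001,"z": -0.196,"spin": 1.0,"fingers": 0.8},{"x": 0.003,"y": -0.001,"z": -0.196,"spin": 1.0,"fingers": 0.8},{"x": 0.003,"y": -0.001,"z": -0.196,"spin": 1.0,"fingers": 0.0},{"x": 0.003,"y": -0.001,"z": -0.196,"spin": 1.0,"fingers": 0.0},{"x": 0.003,"y": -0.001,"z": -0.196,"spin": 1.0,"fingers": 0.0},{"x": 0.003,"y": -0.001,"z": -0.196,"spin": 1.0,"fingers": 0.0},{"x": 0.003,"y": -0.001,"z": -0.196,"spin": 1.0,"fingers": 0.0}]' --force 70

```text
time: 6.67
tcp_pos: [0.4364, 0.203, 0.0256]
tool_rot: [-1.794, 2.576, -0.001]
contact_force: [-1.4, 0.0, 7.1]
finger_gap: 0.0428
finger_force: 73.8
```

Call:
apply_moves --steps '[{"x": 0.0,"y": 0.0,"z": 0.0,"spin": 0.0,"fingers": 0.0},{"x": 0.0,"y": 0.0,"z": 0.02,"spin": 0.0,"fingers": 0.0},{"x": 0.0,"y": 0.0,"z": 0.05,"spin": 0.0,"fingers": 0.0},{"x": 0.0,"y": 0.0,"z": 0.09,"spin": 0.0,"fingers": 0.0},{"x": 0.0,"y": 0.0,"z": 0.12,"spin": 0.0,"fingers": 0.0},{"x": 0.0,"y": 0.0,"z": 0.12,"spin": 0.0,"fingers": 0.0},{"x": 0.0,"y": 0.0,"z": 0.12,"spin": 0.0,"fingers": 0.0},{"x": 0.0,"y": 0.0,"z": 0.12,"spin": 0.0,"fingers": 0.0}]'

```text
time: 7.33
tcp_pos: [0.4342, 0.2021, 0.1428]
tool_rot: [1.794, -2.576, -0.001]
contact_force: [-1.2, -0.9, -8.5]
finger_gap: 0.0428
finger_force: 75.6
```

The lift gives about −8.5 N, so block 1 is steel. I'll carry it toward the fixture and measure the pockets on the way.

Call:
apply_moves --steps '[{"x": 0.02,"y": -0.016,"z": 0.01,"spin": 2.2,"fingers": 0.0},{"x": 0.046,"y": -0.036,"z": 0.02,"spin": 6.0,"fingers": 0.0},{"x": 0.072,"y": -0.057,"z": 0.02,"spin": 10.0,"fingers": 0.0},{"x": 0.1,"y": -0.08,"z": 0.02,"spin": 14.0,"fingers": 0.0},{"x": 0.128,"y": -0.102,"z": 0.02,"spin": 18.0,"fingers": 0.0},{"x": 0.155,"y": -0.123,"z": 0.02,"spin": 22.0,"fingers": 0.0},{"x": 0.18,"y": -0.143,"z": 0.02,"spin": 22.0,"fingers": 0.0},{"x": 0.195,"y": -0.155,"z": 0.02,"spin": 22.0,"fingers": 0.0},{"x": 0.195,"y": -0.155,"z": 0.02,"spin": 22.0,"fingers": 0.0},{"x": 0.195,"y": -0.155,"z": 0.02,"spin": 22.0,"fingers": 0.0}]'

```text
time: 8.17
tcp_pos: [0.6291, 0.0466, 0.1602]
tool_rot: [2.249, -2.188, -0.008]
contact_force: [-1.6, 0.4, -8.2]
finger_gap: 0.0427
finger_force: 76.0
```

Run:
```python
from h import *
st();print(tyaw());c=r.get_calibration("wrist");im=r.get_image("wrist");cv2.imwrite("pics/raw_w2.png",im)
np.savez("w2.npz",**{k:np.array(v) for k,v in c.items()})
o=ortho(im,c,.63,-.03,.022,.15,2000);cv2.imwrite("pics/w2.png",np.hstack([cv2.resize(o,(500,500),interpolation=cv2.INTER_AREA),cv2.copyMakeBorder(cv2.resize(im,(300,225)),0,275,0,0,cv2.BORDER_CONSTANT)]))
```

```text
{'time': 8.1667, 'tcp_pos': [0.6291, 0.0466, 0.1602], 'tool_rot': [2.2492, -2.1875, -0.0077], 'contact_force': [-1.5534, 0.3728, -8.2183], 'finger_gap': 0.0427, 'finger_force': 76.0428, 'qpos': [-0.0431, 0.5367, -0.073, 0.9675, 0.0002, -1.6417]}
-178.40736634912173
```

View pics/w2.png

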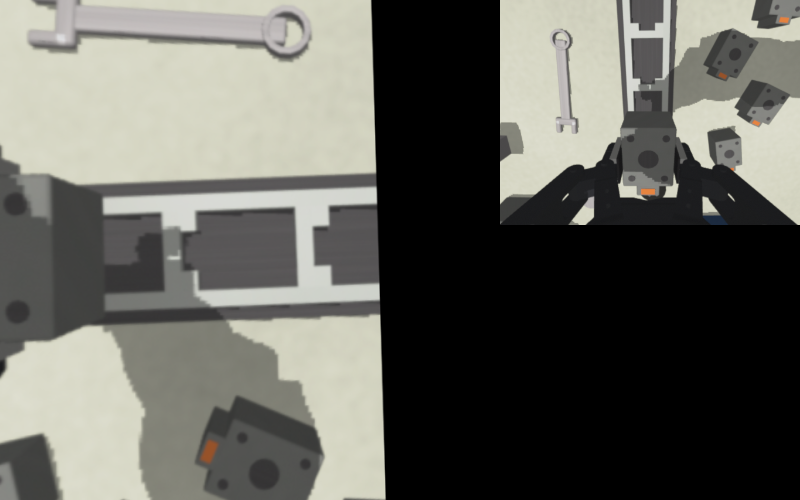

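The orthophoto shows pocket 2's body spanning u 195–297 and v 209–289, i.e. 61 × 48 mm as expected, with its centre near (0.6306, −0.0279) and yaw about 92.4°. I'll check the held block in the same image.

Run:
```python
from h import *
c=dict(np.load("w2.npz"));im=cv2.imread("pics/raw_w2.png")
o=ortho(im,c,.63,.047,.178,.06,5000)   # block top plane, 0.2mm/px
hsv=cv2.cvtColor(o,cv2.COLOR_BGR2HSV)
m=cv2.inRange(hsv,(4,110,80),(22,255,255));n,l,s,ce=cv2.connectedComponentsWithStats(m);i=1+s[1:,4].argmax()
W=lambda p:np.array([.69-p[1]/5000,.107-p[0]/5000])
q=W(ce[i]);print("orange",q,s[i])
g=cv2.cvtColor(o,cv2.COLOR_BGR2GRAY);m=(g<62).astype(np.uint8);n,l,s,ce=cv2.connectedComponentsWithStats(m)
for j in range(1,n):
    if 800<s[j,4]<9000: print("dark",W(ce[j]),s[j])
cv2.imwrite("pics/dbg.png",o)
o=ortho(im,c,.63,-.03,.022,.05,5000);g=cv2.cvtColor(o,cv2.COLOR_BGR2GRAY);b=g>130
W=lambda p:np.array([.68-p[1]/5000,.02-p[0]/5000])
for y in(-.01,-.02,-.028,-.036,-.045):
    k=int((.02-y)*5000);col=b[:,k];mid=int((.68-.63)*5000)
    up=mid-np.argmax(col[:mid][::-1]);dn=mid+np.argmax(col[mid:]);print(y,.68-up/5000,.68-dn/5000)
for x in(.612,.617,.63,.645,.65):
    k=int((.68-x)*5000);row=b[k];mid=int((.02+.028)*5000);lf=mid-np.argmax(row[:mid][::-1]);rt=mid+np.argmax(row[mid:]);print(x,.02-lf/5000,.02-rt/5000)
```

```text
orange [0.62768699 0.07939508] [ 122  282   33   61 1952]
dark [0.62837175 0.04659966] [ 261  268   83   81 5338]
dark [ 0.6258702  -0.00347431] [ 509  275   76   75 3604]
dark [ 0.61365649 -0.00325901] [ 494  373  106   18 1271]
-0.01 0.6538 0.6066
-0.02 0.6542 0.6070000000000001
-0.028 0.6546000000000001 0.6072000000000001
-0.036 0.6548 0.6076
-0.045 0.6552 0.6078
0.612 0.0010000000000000009 -0.0582
0.617 0.0011999999999999997 -0.057999999999999996
0.63 0.0122 -0.0576
0.645 0.0022000000000000006 -0.056999999999999995
0.65 0.0023999999999999994 -0.05679999999999999
```

View pics/dbg.png

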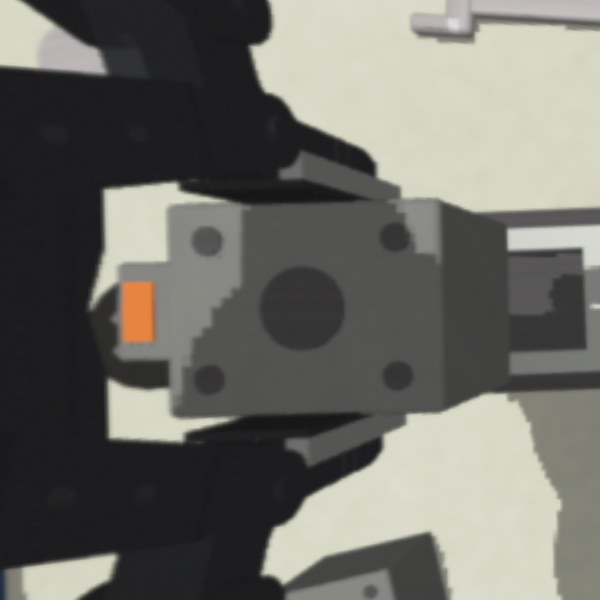

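Relative move to pocket 2 is +2.5 mm in x, −74.5 mm in y and about +0.9° spin. I'll hover just above the walls first.

Call:
apply_moves --steps '[{"x": 0.001,"y": -0.025,"z": 0.0,"spin": 0.9,"fingers": 0.0},{"x": 0.002,"y": -0.055,"z": 0.0,"spin": 0.9,"fingers": 0.0},{"x": 0.0025,"y": -0.0745,"z": 0.0,"spin": 0.9,"fingers": 0.0},{"x": 0.0025,"y": -0.0745,"z": -0.03,"spin": 0.9,"fingers": 0.0},{"x": 0.0025,"y": -0.0745,"z": -0.06,"spin": 0.9,"fingers": 0.0},{"x": 0.0025,"y": -0.0745,"z": -0.09,"spin": 0.9,"fingers": 0.0},{"x": 0.0025,"y": -0.0745,"z": -0.106,"spin": 0.9,"fingers": 0.0},{"x": 0.0025,"y": -0.0745,"z": -0.106,"spin": 0.9,"fingers": 0.0},{"x": 0.0025,"y": -0.0745,"z": -0.11,"spin": 0.9,"fingers": 0.0},{"x": 0.0025,"y": -0.0745,"z": -0.114,"spin": 0.9,"fingers": 0.0},{"x": 0.0025,"y": -0.0745,"z": -0.117,"spin": 0.9,"fingers": 0.0},{"x": 0.0025,"y": -0.0745,"z": -0.117,"spin": 0.9,"fingers": 0.0}]'

```text
time: 9.22
tcp_pos: [0.6336, -0.0267, 0.0479]
tool_rot: [-2.271, 2.169, -0.002]
contact_force: [-0.1, 0.0, -8.5]
finger_gap: 0.0424
finger_force: 76.0
```

Call:
apply_moves --steps '[{"x": 0.0,"y": 0.0,"z": 0.0,"spin": 0.0,"fingers": 0.0},{"x": 0.0,"y": 0.0,"z": 0.0,"spin": 0.0,"fingers": 0.0},{"x": 0.0,"y": 0.0,"z": 0.0,"spin": 0.0,"fingers": 0.0}]'

```text
time: 9.47
tcp_pos: [0.6336, -0.027, 0.048]
tool_rot: [-2.271, 2.17, -0.001]
contact_force: [-0.5, -0.3, -8.2]
finger_gap: 0.0425
finger_force: 76.0
```

Call:
apply_moves --steps '[{"x": -0.002,"y": -0.001,"z": 0.0,"spin": 0.0,"fingers": 0.0},{"x": -0.002,"y": -0.001,"z": -0.003,"spin": 0.0,"fingers": 0.0},{"x": -0.002,"y": -0.001,"z": -0.006,"spin": 0.0,"fingers": 0.0},{"x": -0.002,"y": -0.001,"z": -0.006,"spin": 0.0,"fingers": 0.0},{"x": -0.002,"y": -0.001,"z": -0.006,"spin": 0.0,"fingers": 0.0}]'

```text
time: 9.88
tcp_pos: [0.6307, -0.0279, 0.0408]
tool_rot: [2.271, -2.17, -0.001]
contact_force: [-0.5, 0.7, -7.8]
finger_gap: 0.0429
finger_force: 76.0
```

```bash
python3 -c "
from h import *
st();print(tyaw())"
```

```text
{'time': 9.8833, 'tcp_pos': [0.6307, -0.0279, 0.0408], 'tool_rot': [2.2709, -2.1701, -0.0012], 'contact_force': [-0.4626, 0.7449, -7.8441], 'finger_gap': 0.0429, 'finger_force': 76.0276, 'qpos': [-0.161, 0.6573, -0.1998, 0.7146, -0.0, -1.7772]}
-177.39932946426276
```

Already below the wall top with no contact. Going down.

Call:
apply_moves --steps '[{"x": 0.0,"y": 0.0,"z": -0.002,"spin": 0.0,"fingers": 0.0},{"x": 0.0,"y": 0.0,"z": -0.004,"spin": 0.0,"fingers": 0.0},{"x": 0.0,"y": 0.0,"z": -0.005,"spin": 0.0,"fingers": 0.0},{"x": 0.0,"y": 0.0,"z": -0.005,"spin": 0.0,"fingers": 0.0}]'

```text
time: 10.22
tcp_pos: [0.6315, -0.028, 0.0376]
tool_rot: [-2.271, 2.17, -0.001]
contact_force: [-3.6, -0.8, 3.2]
finger_gap: 0.0427
finger_force: 77.3
```

Floor contact is at z = 0.0376 as predicted, so the block is seated. Release and go to block 2.

Call:
apply_moves --steps '[{"x": 0.0,"y": 0.0,"z": 0.0,"spin": 0.0,"fingers": 0.7},{"x": 0.0,"y": 0.0,"z": 0.0,"spin": 0.0,"fingers": 0.7},{"x": 0.0,"y": 0.0,"z": 0.0,"spin": 0.0,"fingers": 0.7},{"x": 0.0,"y": 0.0,"z": 0.04,"spin": 0.0,"fingers": 0.8},{"x": 0.0,"y": 0.0,"z": 0.08,"spin": 0.0,"fingers": 0.8},{"x": 0.0,"y": 0.0,"z": 0.12,"spin": 0.0,"fingers": 0.8},{"x": -0.147,"y": 0.15,"z": 0.18,"spin": 10.0,"fingers": 0.8},{"x": -0.147,"y": 0.15,"z": 0.18,"spin": 10.0,"fingers": 0.8},{"x": -0.147,"y": 0.15,"z": 0.18,"spin": 10.0,"fingers": 0.8},{"x": -0.147,"y": 0.15,"z": 0.18,"spin": 10.0,"fingers": 0.8},{"x": -0.147,"y": 0.15,"z": 0.18,"spin": 10.0,"fingers": 0.8},{"x": -0.147,"y": 0.15,"z": 0.18,"spin": 10.0,"fingers": 0.8}]'

```text
time: 11.22
tcp_pos: [0.481, 0.1253, 0.2183]
tool_rot: [-2.454, 1.958, 0.001]
contact_force: [-0.2, -0.2, -1.2]
finger_gap: 0.0686
finger_force: 0.0
```

```bash
cat >> h.py <<'E'
def fine(name,cx,cy,z=.042,half=.06,seated=None,f=None):
    """hole + orange mark centroids near a guess, on plane z"""
    c=r.get_calibration(name);im=r.get_image(name);s=4000;o=ortho(im,c,cx,cy,z,half,s)
    if f: cv2.imwrite("pics/"+f,o)
    W=lambda p:np.array([cx+half-p[1]/s,cy+half-p[0]/s])
    hsv=cv2.cvtColor(o,cv2.COLOR_BGR2HSV);m=cv2.inRange(hsv,(4,100,60),(22,255,255))
    _,_,S,C=cv2.connectedComponentsWithStats(m);org=[W(C[i]) for i in range(1,len(S)) if 300<S[i,4]<4500]
    g=cv2.GaussianBlur(cv2.cvtColor(o,cv2.COLOR_BGR2GRAY),(0,0),2);out=[]
    for th in range(30,110,3):
        _,_,S,C=cv2.connectedComponentsWithStats((g<th).astype(np.uint8))
        for i in range(1,len(S)):
            w,h,a=S[i,2:]
            if 1200<a<5500 and .7<w/h<1.4 and a>.68*w*h:
                p=W(C[i])
                for q in org:
                    d=q-p
                    if abs(np.hypot(*d)-.033)<.0025: out.append((*p,np.degrees(np.arctan2(d[1],d[0]))%360))
    if not out: return None
    out=np.array(out); k=out[np.hypot(out[:,0]-cx,out[:,1]-cy).argmin()]
    return np.median(out[np.hypot(*(out[:,:2]-k[:2]).T)<.006],0).round(4)
E
python3 - <<'E'
from h import *
st();print(tyaw());print(fine("wrist",.485,.124),block("wrist",.485,.124,103))
print(fine("wrist",.631,-.029,.054),"pocket2 block")
for q in((.485,.124),(.439,.034),(.506,-.04),(.447,-.117),(.483,-.217)): print(fine("top",*q))
E
```

```text
{'time': 11.2167, 'tcp_pos': [0.481, 0.1253, 0.2183], 'tool_rot': [-2.4543, 1.958, 0.0008], 'contact_force': [-0.2165, -0.2143, -1.2081], 'finger_gap': 0.0686, 'finger_force': 0.0, 'qpos': [0.1052, 0.244, -0.3626, 0.9632, 0.0018, -1.6896]}
-167.1648489395659
None [  0.781   0.485   0.12  101.   ]
None pocket2 block
None
[4.40100e-01 3.31000e-02 6.70255e+01]
[ 5.07200e-01 -4.07000e-02  6.68411e+01]
[ 0.4484 -0.1192 87.5643]
[ 0.4837 -0.2194 71.8154]
```

Run:
```python
from h import *
c=r.get_calibration("wrist");im=r.get_image("wrist");o=ortho(im,c,.485,.124,.042,.06,4000)
hsv=cv2.cvtColor(o,cv2.COLOR_BGR2HSV);m=cv2.inRange(hsv,(4,100,60),(22,255,255));_,_,S,C=cv2.connectedComponentsWithStats(m)
print([(s.tolist(),ce.round().tolist()) for s,ce in zip(S[1:],C[1:]) if s[4]>100])
g=cv2.GaussianBlur(cv2.cvtColor(o,cv2.COLOR_BGR2GRAY),(0,0),2)
for th in range(30,110,10):
    _,_,S,C=cv2.connectedComponentsWithStats((g<th).astype(np.uint8));print(th,[(s.tolist(),ce.round().tolist()) for s,ce in zip(S[1:],C[1:]) if 1000<s[4]<9000])
cv2.imwrite("pics/d2.png",o)
```

```text
[([87, 246, 36, 51, 1292], [104.0, 271.0]), ([452, 349, 28, 52, 1045], [468.0, 377.0])]
30 []
40 []
50 []
60 [([330, 141, 50, 152, 3013], [355.0, 218.0]), ([240, 210, 29, 57, 1109], [255.0, 237.0])]
70 []
80 [([441, 389, 39, 79, 1146], [466.0, 427.0])]
90 [([439, 387, 41, 84, 1518], [465.0, 426.0])]
100 [([436, 385, 44, 89, 1936], [463.0, 425.0])]
```

View pics/d2.png

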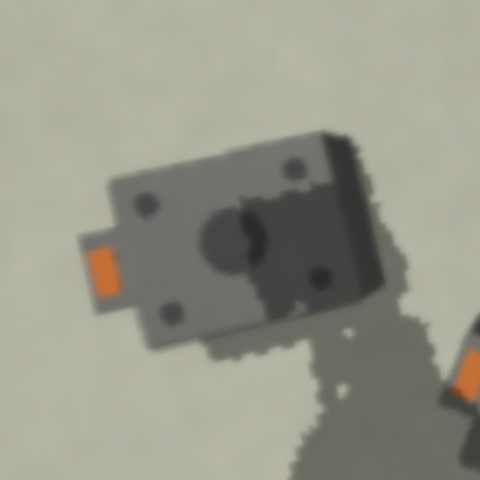

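Block 2's hole is at (233,241) and its mark at (104,271), with the gripper's shadow across it. That gives (0.4848, 0.125) and yaw 103°. Grasping it now.

Call:
apply_moves --steps '[{"x": 0.004,"y": -0.001,"z": -0.04,"spin": 0.3,"fingers": 0.8},{"x": 0.004,"y": -0.001,"z": -0.08,"spin": 0.3,"fingers": 0.8},{"x": 0.004,"y": -0.001,"z": -0.12,"spin": 0.3,"fingers": 0.8},{"x": 0.004,"y": -0.001,"z": -0.16,"spin": 0.3,"fingers": 0.8},{"x": 0.004,"y": -0.001,"z": -0.185,"spin": 0.3,"fingers": 0.8},{"x": 0.004,"y": -0.001,"z": -0.194,"spin": 0.3,"fingers": 0.8},{"x": 0.004,"y": -0.001,"z": -0.194,"spin": 0.3,"fingers": 0.8},{"x": 0.004,"y": -0.001,"z": -0.194,"spin": 0.3,"fingers": 0.0},{"x": 0.004,"y": -0.001,"z": -0.194,"spin": 0.3,"fingers": 0.0},{"x": 0.004,"y": -0.001,"z": -0.194,"spin": 0.3,"fingers": 0.0},{"x": 0.004,"y": -0.001,"z": -0.194,"spin": 0.3,"fingers": 0.0},{"x": 0.004,"y": -0.001,"z": -0.194,"spin": 0.3,"fingers": 0.0}]' --force 70

```text
time: 12.67
tcp_pos: [0.489, 0.1209, 0.0241]
tool_rot: [-2.456, 1.957, -0.003]
contact_force: [-2.4, -1.4, 7.8]
finger_gap: 0.043
finger_force: 73.7
```

Call:
apply_moves --steps '[{"x": 0.0,"y": 0.0,"z": 0.0,"spin": 0.0,"fingers": 0.0},{"x": 0.0,"y": 0.0,"z": 0.02,"spin": 0.0,"fingers": 0.0},{"x": 0.0,"y": 0.0,"z": 0.05,"spin": 0.0,"fingers": 0.0},{"x": 0.0,"y": 0.0,"z": 0.09,"spin": 0.0,"fingers": 0.0},{"x": 0.0,"y": 0.0,"z": 0.12,"spin": 0.0,"fingers": 0.0},{"x": 0.0,"y": 0.0,"z": 0.13,"spin": 0.0,"fingers": 0.0},{"x": 0.0,"y": 0.0,"z": 0.13,"spin": 0.0,"fingers": 0.0},{"x": 0.0,"y": 0.0,"z": 0.13,"spin": 0.0,"fingers": 0.0}]'

```text
time: 13.33
tcp_pos: [0.4877, 0.1211, 0.1516]
tool_rot: [-2.457, 1.958, -0.0]
contact_force: [-1.6, 0.0, -6.7]
finger_gap: 0.0422
finger_force: 75.2
```

The lift gives about −6.7 N (0.7 kg), so block 2 is steel. I'll hover beyond pocket 1 so the camera can see it.

Call:
apply_moves --steps '[{"x": 0.02,"y": 0.001,"z": 0.005,"spin": -2.0,"fingers": 0.0},{"x": 0.045,"y": 0.002,"z": 0.01,"spin": -5.0,"fingers": 0.0},{"x": 0.075,"y": 0.003,"z": 0.01,"spin": -8.0,"fingers": 0.0},{"x": 0.105,"y": 0.004,"z": 0.01,"spin": -10.8,"fingers": 0.0},{"x": 0.13,"y": 0.006,"z": 0.01,"spin": -10.8,"fingers": 0.0},{"x": 0.139,"y": 0.006,"z": 0.01,"spin": -10.8,"fingers": 0.0},{"x": 0.139,"y": 0.006,"z": 0.01,"spin": -10.8,"fingers": 0.0},{"x": 0.139,"y": 0.006,"z": 0.01,"spin": -10.8,"fingers": 0.0},{"x": 0.139,"y": 0.006,"z": 0.01,"spin": -10.8,"fingers": 0.0}]'

```text
time: 14.08
tcp_pos: [0.6246, 0.127, 0.1595]
tool_rot: [2.259, -2.177, -0.006]
contact_force: [-1.0, -0.0, -7.0]
finger_gap: 0.0427
finger_force: 75.3
```

```bash
cat >> h.py <<'E'
def held_vs_pocket(px,py,f):
    """held block (hole/orange on its top plane) and pocket body edges on the wall-top plane, one wrist picture"""
    s=r.read_state();t=np.array(s["tcp_pos"]);c=r.get_calibration("wrist");im=r.get_image("wrist")
    z=t[2]+.0175;S=5000
    o=ortho(im,c,t[0],t[1],z,.06,S);W=lambda p:np.array([t[0]+.06-p[1]/S,t[1]+.06-p[0]/S])
    m=cv2.inRange(cv2.cvtColor(o,cv2.COLOR_BGR2HSV),(4,110,80),(22,255,255));_,_,T,C=cv2.connectedComponentsWithStats(m);q=W(C[1+T[1:,4].argmax()])
    g=cv2.cvtColor(o,cv2.COLOR_BGR2GRAY);hs=[]
    for th in range(45,100,3):
        _,_,T,C=cv2.connectedComponentsWithStats((g<th).astype(np.uint8));hs+=[W(C[i]) for i in range(1,len(T)) if 3500<T[i,4]<7500 and .8<T[i,2]/T[i,3]<1.25 and abs(np.hypot(*(W(C[i])-q))-.033)<.003]
    print("tcp",t.round(4),"yaw",tyaw().round(1),"orange",q.round(4))
    if hs: h=np.median(hs,0);d=q-h;print("hole",h.round(4),"byaw",np.degrees(np.arctan2(d[1],d[0])).round(1))
    p=ortho(im,c,px,py,.022,.05,S);b=cv2.cvtColor(p,cv2.COLOR_BGR2GRAY);b=b>(int(b.min())+int(b.max()))*.5
    for y in(.018,.009,0,-.009,-.018):
        k=int((.05-y)*S);col=b[:,k];M=250;print("x-edges",round(py+y,3),px+.05-(M-np.argmax(col[:M][::-1]))/S,px+.05-(M+np.argmax(col[M:]))/S)
    for x in(-.018,-.013,.013,.018):
        k=int((.05-x)*S);row=b[k];M=250;print("y-edges",round(px+x,3),py+.05-(M-np.argmax(row[:M][::-1]))/S,py+.05-(M+np.argmax(row[M:]))/S)
    cv2.imwrite("pics/"+f,np.hstack([cv2.resize(o,(400,400)),cv2.resize(p,(400,400))]))
E
python3 - <<'E'
from h import *
st();held_vs_pocket(.6285,.052,"h2.png")
E
```

```text
{'time': 14.0833, 'tcp_pos': [0.6246, 0.127, 0.1595], 'tool_rot': [2.2589, -2.1772, -0.006], 'contact_force': [-1.0006, -0.0482, -7.0275], 'finger_gap': 0.0427, 'finger_force': 75.2674, 'qpos': [0.0848, 0.5485, -0.0546, 0.9734, 0.0001, -1.5229]}
tcp [0.6246 0.127  0.1595] yaw -177.9 orange [0.6223 0.1663]
hole [0.6236 0.1329] byaw 92.3
x-edges 0.07 0.6511 0.6037
x-edges 0.061 0.6515 0.6039
x-edges 0.052 0.6519 0.6043
x-edges 0.043 0.6521 0.6047
x-edges 0.034 0.6525 0.6051
y-edges 0.61 0.08080000000000001 0.021400000000000002
y-edges 0.615 0.052000000000000005 0.021600000000000008
y-edges 0.641 0.082 0.022400000000000003
y-edges 0.646 0.08220000000000001 0.02260000000000001
```

View pics/h2.png

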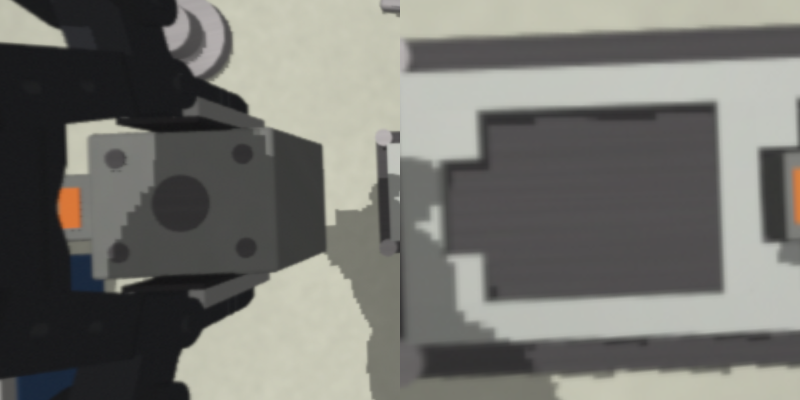

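Held block is at (0.6236, 0.1329) and pocket 1 at (0.6281, 0.0518), so the target TCP is (0.6291, 0.0459).

Call:
apply_moves --steps '[{"x": 0.001,"y": -0.025,"z": 0.0,"spin": 0.0,"fingers": 0.0},{"x": 0.0025,"y": -0.055,"z": 0.0,"spin": 0.0,"fingers": 0.0},{"x": 0.0035,"y": -0.081,"z": 0.0,"spin": 0.0,"fingers": 0.0},{"x": 0.0035,"y": -0.081,"z": -0.03,"spin": 0.0,"fingers": 0.0},{"x": 0.0035,"y": -0.081,"z": -0.06,"spin": 0.0,"fingers": 0.0},{"x": 0.0035,"y": -0.081,"z": -0.09,"spin": 0.0,"fingers": 0.0},{"x": 0.0035,"y": -0.081,"z": -0.108,"spin": 0.0,"fingers": 0.0},{"x": 0.0035,"y": -0.081,"z": -0.11,"spin": 0.0,"fingers": 0.0},{"x": 0.0035,"y": -0.081,"z": -0.11,"spin": 0.0,"fingers": 0.0},{"x": 0.0035,"y": -0.081,"z": -0.11,"spin": 0.0,"fingers": 0.0}]'

```text
time: 14.97
tcp_pos: [0.6312, 0.0463, 0.0535]
tool_rot: [-2.261, 2.179, -0.002]
contact_force: [1.3, 0.3, -6.5]
finger_gap: 0.0426
finger_force: 75.1
```

Call:
apply_moves --steps '[{"x": -0.002,"y": -0.0005,"z": -0.003,"spin": 0.0,"fingers": 0.0},{"x": -0.002,"y": -0.0005,"z": -0.006,"spin": 0.0,"fingers": 0.0},{"x": -0.002,"y": -0.0005,"z": -0.009,"spin": 0.0,"fingers": 0.0},{"x": -0.002,"y": -0.0005,"z": -0.012,"spin": 0.0,"fingers": 0.0},{"x": -0.002,"y": -0.0005,"z": -0.012,"spin": 0.0,"fingers": 0.0},{"x": -0.002,"y": -0.0005,"z": -0.012,"spin": 0.0,"fingers": 0.0}]'

```text
time: 15.47
tcp_pos: [0.6284, 0.0456, 0.0401]
tool_rot: [2.262, -2.18, -0.001]
contact_force: [0.1, -0.4, -6.9]
finger_gap: 0.0428
finger_force: 75.2
```

Call:
apply_moves --steps '[{"x": 0.0005,"y": 0.0,"z": -0.002,"spin": 0.0,"fingers": 0.0},{"x": 0.0005,"y": 0.0,"z": -0.004,"spin": 0.0,"fingers": 0.0},{"x": 0.0005,"y": 0.0,"z": -0.005,"spin": 0.0,"fingers": 0.0},{"x": 0.0005,"y": 0.0,"z": -0.006,"spin": 0.0,"fingers": 0.0},{"x": 0.0005,"y": 0.0,"z": -0.006,"spin": 0.0,"fingers": 0.0}]'

```text
time: 15.88
tcp_pos: [0.6296, 0.0456, 0.0361]
tool_rot: [-2.261, 2.18, -0.002]
contact_force: [-2.6, -0.1, 5.9]
finger_gap: 0.0428
finger_force: 77.0
```

Seated at z = 0.0361, exactly 12 mm above its grasp height. Release and go to block 3.

Call:
apply_moves --steps '[{"x": 0.0,"y": 0.0,"z": 0.0,"spin": 0.0,"fingers": 0.7},{"x": 0.0,"y": 0.0,"z": 0.0,"spin": 0.0,"fingers": 0.7},{"x": 0.0,"y": 0.0,"z": 0.0,"spin": 0.0,"fingers": 0.7},{"x": 0.0,"y": 0.0,"z": 0.04,"spin": 0.0,"fingers": 0.8},{"x": 0.0,"y": 0.0,"z": 0.08,"spin": 0.0,"fingers": 0.8},{"x": -0.01,"y": 0.0,"z": 0.12,"spin": -5.0,"fingers": 0.8},{"x": -0.187,"y": -0.01,"z": 0.18,"spin": -25.0,"fingers": 0.8},{"x": -0.187,"y": -0.01,"z": 0.18,"spin": -25.0,"fingers": 0.8},{"x": -0.187,"y": -0.01,"z": 0.18,"spin": -25.0,"fingers": 0.8},{"x": -0.187,"y": -0.01,"z": 0.18,"spin": -25.0,"fingers": 0.8},{"x": -0.187,"y": -0.01,"z": 0.18,"spin": -25.0,"fingers": 0.8},{"x": -0.187,"y": -0.01,"z": 0.18,"spin": -25.0,"fingers": 0.8}]'

```text
time: 16.88
tcp_pos: [0.4389, 0.0358, 0.216]
tool_rot: [-1.736, 2.618, -0.001]
contact_force: [-0.9, 1.0, -0.8]
finger_gap: 0.068
finger_force: 0.0
```

```bash
cat >> h.py <<'E'
def look(cx,cy,yaw):
    st();print("yaw",tyaw()%360);b=block("wrist",cx,cy,yaw,span=16);c=r.get_calibration("wrist");im=r.get_image("wrist");o=ortho(im,c,cx,cy,.042,.07,4000)
    m=cv2.inRange(cv2.cvtColor(o,cv2.COLOR_BGR2HSV),(4,100,60),(22,255,255));_,_,T,C=cv2.connectedComponentsWithStats(m)
    for i in range(1,len(T)):
        if T[i,4]>500:
            q=np.array([cx+.07-C[i,1]/4000,cy+.07-C[i,0]/4000]);print("orange",q.round(4),T[i,4],"->centre",(q-.033*np.array([np.cos(np.radians(b[3])),np.sin(np.radians(b[3]))])).round(4))
    print("tmpl",b,"fine",fine("wrist",cx,cy))
E
python3 - <<'E'
from h import *
look(.44,.035,67)
E
```

```text
{'time': 16.8833, 'tcp_pos': [0.4389, 0.0358, 0.216], 'tool_rot': [-1.736, 2.6178, -0.0007], 'contact_force': [-0.9168, 1.0301, -0.8274], 'finger_gap': 0.068, 'finger_force': 0.0, 'qpos': [-0.0866, 0.1424, -0.4983, 0.9295, -0.0001, -1.2577]}
yaw 157.0999003192692
orange [0.4522 0.0662] 1282 ->centre [0.4382 0.0363]
tmpl [7.009e-01 4.370e-01 3.300e-02 6.500e+01] fine [4.39200e-01 3.57000e-02 6.74549e+01]
```

Call:
apply_moves --steps '[{"x": 0.0,"y": 0.0,"z": -0.04,"spin": 0.3,"fingers": 0.8},{"x": 0.0,"y": 0.0,"z": -0.08,"spin": 0.3,"fingers": 0.8},{"x": 0.0,"y": 0.0,"z": -0.12,"spin": 0.3,"fingers": 0.8},{"x": 0.0,"y": 0.0,"z": -0.16,"spin": 0.3,"fingers": 0.8},{"x": 0.0,"y": 0.0,"z": -0.185,"spin": 0.3,"fingers": 0.8},{"x": 0.0,"y": 0.0,"z": -0.19,"spin": 0.3,"fingers": 0.8},{"x": 0.0,"y": 0.0,"z": -0.19,"spin": 0.3,"fingers": 0.8},{"x": 0.0,"y": 0.0,"z": -0.19,"spin": 0.3,"fingers": 0.0},{"x": 0.0,"y": 0.0,"z": -0.19,"spin": 0.3,"fingers": 0.0},{"x": 0.0,"y": 0.0,"z": -0.19,"spin": 0.3,"fingers": 0.0},{"x": 0.0,"y": 0.0,"z": -0.19,"spin": 0.3,"fingers": 0.0},{"x": 0.0,"y": 0.0,"z": -0.19,"spin": 0.3,"fingers": 0.0}]' --force 70

```text
time: 18.03
tcp_pos: [0.4438, 0.0355, 0.0259]
tool_rot: [-1.742, 2.611, -0.003]
contact_force: [-1.0, 0.3, 8.1]
finger_gap: 0.0428
finger_force: 72.5
```

Call:
apply_moves --steps '[{"x": 0.0,"y": 0.0,"z": 0.0,"spin": 0.0,"fingers": 0.0},{"x": 0.0,"y": 0.0,"z": 0.02,"spin": 0.0,"fingers": 0.0},{"x": 0.0,"y": 0.0,"z": 0.05,"spin": 0.0,"fingers": 0.0},{"x": 0.0,"y": 0.0,"z": 0.09,"spin": 0.0,"fingers": 0.0},{"x": 0.0,"y": 0.0,"z": 0.12,"spin": 0.0,"fingers": 0.0},{"x": 0.0,"y": 0.0,"z": 0.13,"spin": 0.0,"fingers": 0.0},{"x": 0.0,"y": 0.0,"z": 0.13,"spin": 0.0,"fingers": 0.0},{"x": 0.0,"y": 0.0,"z": 0.13,"spin": 0.0,"fingers": 0.0}]'

```text
time: 18.7
tcp_pos: [0.4425, 0.0356, 0.1549]
tool_rot: [-1.742, 2.612, -0.002]
contact_force: [-0.6, 0.6, -3.8]
finger_gap: 0.0429
finger_force: 72.8
```

Net lift is about −3 N, so block 3 is alloy. I'll carry it to near the tray and look.

Call:
apply_moves --steps '[{"x": 0.003,"y": -0.015,"z": 0.005,"spin": 3.0,"fingers": 0.0},{"x": 0.008,"y": -0.045,"z": 0.005,"spin": 6.0,"fingers": 0.0},{"x": 0.015,"y": -0.08,"z": 0.005,"spin": 10.0,"fingers": 0.0},{"x": 0.022,"y": -0.115,"z": 0.005,"spin": 15.0,"fingers": 0.0},{"x": 0.03,"y": -0.15,"z": 0.005,"spin": 20.0,"fingers": 0.0},{"x": 0.038,"y": -0.185,"z": 0.005,"spin": 24.0,"fingers": 0.0},{"x": 0.046,"y": -0.22,"z": 0.005,"spin": 26.0,"fingers": 0.0},{"x": 0.054,"y": -0.25,"z": 0.005,"spin": 26.0,"fingers": 0.0},{"x": 0.058,"y": -0.275,"z": 0.005,"spin": 26.0,"fingers": 0.0},{"x": 0.06,"y": -0.285,"z": 0.005,"spin": 26.0,"fingers": 0.0},{"x": 0.06,"y": -0.285,"z": 0.005,"spin": 26.0,"fingers": 0.0},{"x": 0.06,"y": -0.285,"z": 0.005,"spin": 26.0,"fingers": 0.0}]'

```text
time: 19.7
tcp_pos: [0.5008, -0.2485, 0.1574]
tool_rot: [-2.286, 2.155, 0.006]
contact_force: [-0.4, 0.2, -2.5]
finger_gap: 0.0429
finger_force: 72.6
```

Run:
```python
from h import *
st();print(tyaw()%360)
c=r.get_calibration("wrist");im=r.get_image("wrist")
o=ortho(im,c,.5,-.36,.034,.16,1875);cv2.imwrite("pics/tray.png",o);print(o.shape)
```

```text
{'time': 19.7, 'tcp_pos': [0.5008, -0.2485, 0.1574], 'tool_rot': [-2.2856, 2.1553, 0.0062], 'contact_force': [-0.3902, 0.192, -2.5206], 'finger_gap': 0.0429, 'finger_force': 72.6008, 'qpos': [-0.593, 0.4126, -0.286, 0.8761, 0.0006, -2.2224]}
183.36116210694198
(600, 600, 3)
```

View pics/tray.png

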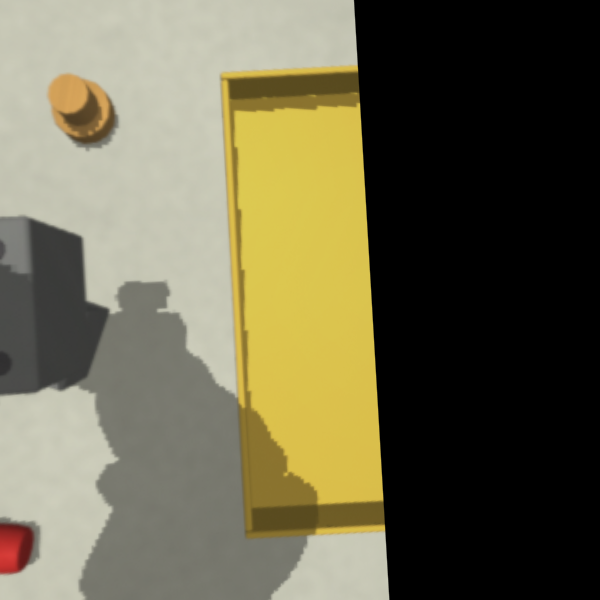

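The tray's left rim runs from (221,73) to (246,537), 248 mm long with yaw 3.1°, so its centre is about (0.5005, −0.390). I'll place block 3 near the far end.

Call:
apply_moves --steps '[{"x": 0.02,"y": -0.034,"z": 0.0,"spin": 0.0,"fingers": 0.0},{"x": 0.04,"y": -0.068,"z": 0.0,"spin": 0.0,"fingers": 0.0},{"x": 0.06,"y": -0.102,"z": 0.0,"spin": 0.0,"fingers": 0.0},{"x": 0.078,"y": -0.132,"z": 0.0,"spin": 0.0,"fingers": 0.0},{"x": 0.083,"y": -0.142,"z": 0.0,"spin": 0.0,"fingers": 0.0},{"x": 0.083,"y": -0.142,"z": -0.03,"spin": 0.0,"fingers": 0.0},{"x": 0.083,"y": -0.142,"z": -0.06,"spin": 0.0,"fingers": 0.0},{"x": 0.083,"y": -0.142,"z": -0.09,"spin": 0.0,"fingers": 0.0},{"x": 0.083,"y": -0.142,"z": -0.11,"spin": 0.0,"fingers": 0.0},{"x": 0.083,"y": -0.142,"z": -0.117,"spin": 0.0,"fingers": 0.0},{"x": 0.083,"y": -0.142,"z": -0.117,"spin": 0.0,"fingers": 0.0},{"x": 0.083,"y": -0.142,"z": -0.117,"spin": 0.0,"fingers": 0.0}]'

```text
time: 20.75
tcp_pos: [0.5856, -0.3905, 0.0428]
tool_rot: [-2.288, 2.153, 0.0]
contact_force: [-0.1, -0.5, -1.8]
finger_gap: 0.0425
finger_force: 72.6
```

Call:
apply_moves --steps '[{"x": -0.002,"y": 0.0,"z": -0.006,"spin": 0.0,"fingers": 0.0},{"x": -0.002,"y": 0.0,"z": -0.011,"spin": 0.0,"fingers": 0.0},{"x": -0.002,"y": 0.0,"z": -0.014,"spin": 0.0,"fingers": 0.0},{"x": -0.002,"y": 0.0,"z": -0.014,"spin": 0.0,"fingers": 0.0}]'

```text
time: 21.08
tcp_pos: [0.5837, -0.3919, 0.03]
tool_rot: [-2.286, 2.154, -0.003]
contact_force: [-2.0, 0.3, 4.6]
finger_gap: 0.0426
finger_force: 73.3
```

Call:
apply_moves --steps '[{"x": 0.0,"y": 0.0,"z": 0.0,"spin": 0.0,"fingers": 0.62},{"x": 0.0,"y": 0.0,"z": 0.0,"spin": 0.0,"fingers": 0.62},{"x": 0.0,"y": 0.0,"z": 0.0,"spin": 0.0,"fingers": 0.62},{"x": 0.0,"y": 0.0,"z": 0.04,"spin": 0.0,"fingers": 0.62},{"x": 0.0,"y": 0.0,"z": 0.08,"spin": 0.0,"fingers": 0.8},{"x": 0.0,"y": 0.03,"z": 0.12,"spin": 0.0,"fingers": 0.8},{"x": 0.0,"y": 0.07,"z": 0.15,"spin": -5.0,"fingers": 0.8},{"x": -0.01,"y": 0.11,"z": 0.18,"spin": -10.0,"fingers": 0.8},{"x": -0.03,"y": 0.145,"z": 0.185,"spin": -15.0,"fingers": 0.8},{"x": -0.045,"y": 0.18,"z": 0.185,"spin": -20.0,"fingers": 0.8},{"x": -0.055,"y": 0.215,"z": 0.185,"spin": -26.0,"fingers": 0.8},{"x": -0.06,"y": 0.25,"z": 0.185,"spin": -26.0,"fingers": 0.8}]'

```text
time: 22.08
tcp_pos: [0.523, -0.1455, 0.2143]
tool_rot: [-1.736, 2.617, -0.002]
contact_force: [0.4, 0.0, -0.4]
finger_gap: 0.0684
finger_force: 0.0
```

Call:
apply_moves --steps '[{"x": -0.01,"y": 0.035,"z": 0.0,"spin": 0.0,"fingers": 0.8},{"x": -0.018,"y": 0.07,"z": 0.0,"spin": 0.0,"fingers": 0.8},{"x": -0.018,"y": 0.1,"z": 0.0,"spin": 0.0,"fingers": 0.8},{"x": -0.018,"y": 0.102,"z": 0.0,"spin": 0.0,"fingers": 0.8},{"x": -0.018,"y": 0.102,"z": 0.0,"spin": 0.0,"fingers": 0.8}]'

```text
time: 22.5
tcp_pos: [0.5062, -0.0433, 0.2137]
tool_rot: [-1.747, 2.61, -0.001]
contact_force: [-0.1, -0.9, 0.2]
finger_gap: 0.068
finger_force: 0.0
```

Run:
```python
from h import *
look(.507,-.039,67)
for q in((.447,-.119),(.483,-.219)): print(fine("top",*q))
```

```text
{'time': 22.5, 'tcp_pos': [0.5062, -0.0433, 0.2137], 'tool_rot': [-1.7471, 2.6103, -0.0013], 'contact_force': [-0.093, -0.8661, 0.1943], 'finger_gap': 0.068, 'finger_force': 0.0, 'qpos': [-0.2306, 0.2679, -0.3428, 0.9591, -0.0001, -1.4102]}
yaw 157.58933499797342
orange [ 0.5189 -0.0078] 1307 ->centre [ 0.505  -0.0377]
orange [ 0.4487 -0.0838] 1285 ->centre [ 0.4347 -0.1137]
tmpl [ 6.988e-01  5.040e-01 -4.100e-02  6.500e+01] fine [ 5.0610e-01 -3.8200e-02  6.7101e+01]
None
None
```

Call:
apply_moves --steps '[{"x": 0.0,"y": 0.004,"z": -0.04,"spin": -0.5,"fingers": 0.8},{"x": 0.0,"y": 0.004,"z": -0.08,"spin": -0.5,"fingers": 0.8},{"x": 0.0,"y": 0.004,"z": -0.12,"spin": -0.5,"fingers": 0.8},{"x": 0.0,"y": 0.004,"z": -0.16,"spin": -0.5,"fingers": 0.8},{"x": 0.0,"y": 0.004,"z": -0.182,"spin": -0.5,"fingers": 0.8},{"x": 0.0,"y": 0.004,"z": -0.188,"spin": -0.5,"fingers": 0.8},{"x": 0.0,"y": 0.004,"z": -0.188,"spin": -0.5,"fingers": 0.8},{"x": 0.0,"y": 0.004,"z": -0.188,"spin": -0.5,"fingers": 0.0},{"x": 0.0,"y": 0.004,"z": -0.188,"spin": -0.5,"fingers": 0.0},{"x": 0.0,"y": 0.004,"z": -0.188,"spin": -0.5,"fingers": 0.0},{"x": 0.0,"y": 0.004,"z": -0.188,"spin": -0.5,"fingers": 0.0},{"x": 0.0,"y": 0.004,"z": -0.188,"spin": -0.5,"fingers": 0.0}]' --force 70

```text
time: 23.75
tcp_pos: [0.5079, -0.0413, 0.0273]
tool_rot: [-1.73, 2.619, -0.005]
contact_force: [-0.0, -0.7, 7.9]
finger_gap: 0.042
finger_force: 72.7
```

Call:
apply_moves --steps '[{"x": 0.0,"y": 0.0,"z": 0.0,"spin": 0.0,"fingers": 0.0},{"x": 0.0,"y": 0.0,"z": 0.02,"spin": 0.0,"fingers": 0.0},{"x": 0.0,"y": 0.0,"z": 0.05,"spin": 0.0,"fingers": 0.0},{"x": 0.0,"y": 0.0,"z": 0.09,"spin": 0.0,"fingers": 0.0},{"x": 0.0,"y": 0.0,"z": 0.12,"spin": 0.0,"fingers": 0.0},{"x": 0.0,"y": 0.0,"z": 0.13,"spin": 0.0,"fingers": 0.0},{"x": 0.0,"y": 0.0,"z": 0.13,"spin": 0.0,"fingers": 0.0},{"x": 0.0,"y": 0.0,"z": 0.13,"spin": 0.0,"fingers": 0.0}]'

```text
time: 24.42
tcp_pos: [0.506, -0.0406, 0.1552]
tool_rot: [-1.732, 2.621, -0.001]
contact_force: [-0.5, -0.0, -3.2]
finger_gap: 0.0427
finger_force: 72.6
```

Net lift is about −3 N, so block 4 is alloy. I'll carry it to the next tray place.

Call:
apply_moves --steps '[{"x": 0.0,"y": -0.015,"z": 0.0,"spin": 3.0,"fingers": 0.0},{"x": 0.002,"y": -0.045,"z": 0.0,"spin": 6.0,"fingers": 0.0},{"x": 0.004,"y": -0.08,"z": 0.0,"spin": 10.0,"fingers": 0.0},{"x": 0.006,"y": -0.115,"z": 0.0,"spin": 15.0,"fingers": 0.0},{"x": 0.008,"y": -0.15,"z": 0.0,"spin": 20.0,"fingers": 0.0},{"x": 0.01,"y": -0.185,"z": 0.0,"spin": 24.0,"fingers": 0.0},{"x": 0.012,"y": -0.22,"z": 0.0,"spin": 26.3,"fingers": 0.0},{"x": 0.014,"y": -0.255,"z": 0.0,"spin": 26.3,"fingers": 0.0},{"x": 0.016,"y": -0.29,"z": 0.0,"spin": 26.3,"fingers": 0.0},{"x": 0.017,"y": -0.325,"z": 0.0,"spin": 26.3,"fingers": 0.0},{"x": 0.018,"y": -0.353,"z": 0.0,"spin": 26.3,"fingers": 0.0},{"x": 0.018,"y": -0.353,"z": 0.0,"spin": 26.3,"fingers": 0.0}]'

```text
time: 25.42
tcp_pos: [0.5226, -0.3989, 0.1517]
tool_rot: [2.275, -2.163, -0.002]
contact_force: [0.5, 0.4, -2.6]
finger_gap: 0.0428
finger_force: 72.3
```

Call:
apply_moves --steps '[{"x": 0.0,"y": 0.0,"z": -0.03,"spin": 0.0,"fingers": 0.0},{"x": 0.0,"y": 0.0,"z": -0.06,"spin": 0.0,"fingers": 0.0},{"x": 0.0,"y": 0.0,"z": -0.08,"spin": 0.0,"fingers": 0.0},{"x": 0.0,"y": 0.0,"z": -0.09,"spin": 0.0,"fingers": 0.0},{"x": 0.0,"y": 0.0,"z": -0.09,"spin": 0.0,"fingers": 0.0},{"x": 0.0,"y": 0.0,"z": -0.09,"spin": 0.0,"fingers": 0.0}]'

```text
time: 25.92
tcp_pos: [0.5234, -0.3928, 0.0639]
tool_rot: [-2.283, 2.158, 0.004]
contact_force: [0.3, -0.4, -1.8]
finger_gap: 0.0425
finger_force: 72.3
```

```bash
python3 -c "
from h import *
print(tyaw()%360)"
```

```text
183.21715290331684
```

Call:
apply_moves --steps '[{"x": 0.0,"y": 0.0,"z": -0.015,"spin": 0.0,"fingers": 0.0},{"x": 0.0,"y": 0.0,"z": -0.027,"spin": 0.0,"fingers": 0.0},{"x": 0.0,"y": 0.0,"z": -0.033,"spin": 0.0,"fingers": 0.0},{"x": 0.0,"y": 0.0,"z": -0.035,"spin": 0.0,"fingers": 0.0},{"x": 0.0,"y": 0.0,"z": -0.035,"spin": 0.0,"fingers": 0.0}]'

```text
time: 26.33
tcp_pos: [0.5244, -0.3938, 0.0314]
tool_rot: [-2.283, 2.158, -0.001]
contact_force: [-1.8, 0.7, 1.4]
finger_gap: 0.043
finger_force: 72.8
```

Call:
apply_moves --steps '[{"x": 0.0,"y": 0.0,"z": 0.0,"spin": 0.0,"fingers": 0.57},{"x": 0.0,"y": 0.0,"z": 0.0,"spin": 0.0,"fingers": 0.57},{"x": 0.0,"y": 0.0,"z": 0.0,"spin": 0.0,"fingers": 0.57},{"x": 0.0,"y": 0.0,"z": 0.03,"spin": 0.0,"fingers": 0.57},{"x": 0.0,"y": 0.0,"z": 0.07,"spin": 0.0,"fingers": 0.8},{"x": 0.0,"y": 0.03,"z": 0.11,"spin": 0.0,"fingers": 0.8},{"x": -0.02,"y": 0.065,"z": 0.15,"spin": -2.0,"fingers": 0.8},{"x": -0.04,"y": 0.1,"z": 0.18,"spin": -5.7,"fingers": 0.8},{"x": -0.06,"y": 0.135,"z": 0.185,"spin": -5.7,"fingers": 0.8},{"x": -0.07,"y": 0.17,"z": 0.185,"spin": -5.7,"fingers": 0.8},{"x": -0.076,"y": 0.205,"z": 0.185,"spin": -5.7,"fingers": 0.8},{"x": -0.076,"y": 0.24,"z": 0.185,"spin": -5.7,"fingers": 0.8}]'

```text
time: 27.33
tcp_pos: [0.4477, -0.1597, 0.2164]
tool_rot: [-2.169, 2.271, -0.004]
contact_force: [0.8, 0.1, -0.7]
finger_gap: 0.0687
finger_force: 0.0
```

Call:
apply_moves --steps '[{"x": 0.0,"y": 0.035,"z": 0.0,"spin": 0.0,"fingers": 0.8},{"x": 0.0,"y": 0.036,"z": 0.0,"spin": 0.0,"fingers": 0.8},{"x": 0.0,"y": 0.036,"z": 0.0,"spin": 0.0,"fingers": 0.8},{"x": 0.0,"y": 0.036,"z": 0.0,"spin": 0.0,"fingers": 0.8}]'

```text
time: 27.67
tcp_pos: [0.4494, -0.1253, 0.2156]
tool_rot: [-2.173, 2.268, -0.003]
contact_force: [-0.2, -0.5, 0.6]
finger_gap: 0.0686
finger_force: 0.0
```

Run:
```python
from h import *
look(.447,-.117,87.5)
```

```text
{'time': 27.6667, 'tcp_pos': [0.4494, -0.1253, 0.2156], 'tool_rot': [-2.1728, 2.2684, -0.0031], 'contact_force': [-0.2273, -0.4959, 0.6494], 'finger_gap': 0.0686, 'finger_force': 0.0, 'qpos': [-0.43, 0.1901, -0.4402, 0.9384, -0.0003, -1.9578]}
yaw 177.53527586598352
orange [ 0.4925 -0.1845] 918 ->centre [ 0.4899 -0.2174]
orange [ 0.4487 -0.0835] 1307 ->centre [ 0.4461 -0.1164]
tmpl [ 0.6946  0.446  -0.121  85.5   ] fine [ 0.4473 -0.1165 87.6609]
```

Call:
apply_moves --steps '[{"x": -0.002,"y": 0.007,"z": -0.04,"spin": 0.0,"fingers": 0.8},{"x": -0.002,"y": 0.007,"z": -0.08,"spin": 0.0,"fingers": 0.8},{"x": -0.002,"y": 0.007,"z": -0.12,"spin": 0.0,"fingers": 0.8},{"x": -0.002,"y": 0.007,"z": -0.16,"spin": 0.0,"fingers": 0.8},{"x": -0.002,"y": 0.007,"z": -0.184,"spin": 0.0,"fingers": 0.8},{"x": -0.002,"y": 0.007,"z": -0.19,"spin": 0.0,"fingers": 0.8},{"x": -0.002,"y": 0.007,"z": -0.19,"spin": 0.0,"fingers": 0.8},{"x": -0.002,"y": 0.007,"z": -0.19,"spin": 0.0,"fingers": 0.0},{"x": -0.002,"y": 0.007,"z": -0.19,"spin": 0.0,"fingers": 0.0},{"x": -0.002,"y": 0.007,"z": -0.19,"spin": 0.0,"fingers": 0.0},{"x": -0.002,"y": 0.007,"z": -0.19,"spin": 0.0,"fingers": 0.0},{"x": -0.002,"y": 0.007,"z": -0.19,"spin": 0.0,"fingers": 0.0}]' --force 70

```text
time: 28.82
tcp_pos: [0.4483, -0.1187, 0.027]
tool_rot: [-2.172, 2.269, -0.006]
contact_force: [-0.7, -0.3, 7.1]
finger_gap: 0.0427
finger_force: 72.5
```

Call:
apply_moves --steps '[{"x": 0.0,"y": 0.0,"z": 0.0,"spin": 0.0,"fingers": 0.0},{"x": 0.0,"y": 0.0,"z": 0.02,"spin": 0.0,"fingers": 0.0},{"x": 0.0,"y": 0.0,"z": 0.05,"spin": 0.0,"fingers": 0.0},{"x": 0.0,"y": 0.0,"z": 0.09,"spin": 0.0,"fingers": 0.0},{"x": 0.0,"y": 0.0,"z": 0.12,"spin": 0.0,"fingers": 0.0},{"x": 0.0,"y": 0.0,"z": 0.13,"spin": 0.0,"fingers": 0.0},{"x": 0.0,"y": 0.0,"z": 0.13,"spin": 0.0,"fingers": 0.0},{"x": 0.0,"y": 0.0,"z": 0.13,"spin": 0.0,"fingers": 0.0}]'

```text
time: 29.48
tcp_pos: [0.4469, -0.1178, 0.1558]
tool_rot: [-2.172, 2.269, -0.003]
contact_force: [-0.9, -0.4, -2.3]
finger_gap: 0.0427
finger_force: 72.7
```

Block 5 is alloy too (−2.3 N). It goes to the third tray place.

Call:
apply_moves --steps '[{"x": 0.0,"y": -0.015,"z": 0.0,"spin": 0.0,"fingers": 0.0},{"x": 0.002,"y": -0.045,"z": 0.0,"spin": 1.0,"fingers": 0.0},{"x": 0.004,"y": -0.08,"z": 0.0,"spin": 3.0,"fingers": 0.0},{"x": 0.006,"y": -0.115,"z": 0.0,"spin": 5.0,"fingers": 0.0},{"x": 0.008,"y": -0.15,"z": 0.0,"spin": 5.7,"fingers": 0.0},{"x": 0.01,"y": -0.185,"z": 0.0,"spin": 5.7,"fingers": 0.0},{"x": 0.012,"y": -0.22,"z": 0.0,"spin": 5.7,"fingers": 0.0},{"x": 0.014,"y": -0.255,"z": 0.0,"spin": 5.7,"fingers": 0.0},{"x": 0.016,"y": -0.279,"z": 0.0,"spin": 5.7,"fingers": 0.0},{"x": 0.016,"y": -0.279,"z": -0.02,"spin": 5.7,"fingers": 0.0},{"x": 0.016,"y": -0.279,"z": -0.05,"spin": 5.7,"fingers": 0.0},{"x": 0.016,"y": -0.279,"z": -0.08,"spin": 5.7,"fingers": 0.0}]'

```text
time: 30.48
tcp_pos: [0.4619, -0.3969, 0.0726]
tool_rot: [-2.281, 2.16, 0.002]
contact_force: [-0.1, -0.1, -3.9]
finger_gap: 0.0426
finger_force: 72.6
```

Call:
apply_moves --steps '[{"x": 0.0,"y": 0.0,"z": -0.01,"spin": 0.0,"fingers": 0.0},{"x": 0.0,"y": 0.0,"z": -0.01,"spin": 0.0,"fingers": 0.0},{"x": 0.0,"y": 0.0,"z": -0.01,"spin": 0.0,"fingers": 0.0}]'

```text
time: 30.73
tcp_pos: [0.462, -0.3959, 0.0641]
tool_rot: [-2.283, 2.158, 0.004]
contact_force: [0.7, 0.0, -2.4]
finger_gap: 0.0428
finger_force: 72.3
```

```bash
python3 -c "
from h import *
print(tyaw()%360)"
```

```text
183.213356541333
```

Call:
apply_moves --steps '[{"x": 0.001,"y": 0.0,"z": -0.015,"spin": 0.0,"fingers": 0.0},{"x": 0.001,"y": 0.0,"z": -0.027,"spin": 0.0,"fingers": 0.0},{"x": 0.001,"y": 0.0,"z": -0.033,"spin": 0.0,"fingers": 0.0},{"x": 0.001,"y": 0.0,"z": -0.036,"spin": 0.0,"fingers": 0.0},{"x": 0.001,"y": 0.0,"z": -0.036,"spin": 0.0,"fingers": 0.0}]'

```text
time: 31.15
tcp_pos: [0.4638, -0.3968, 0.0311]
tool_rot: [2.283, -2.158, 0.001]
contact_force: [-3.1, 2.6, 8.1]
finger_gap: 0.0426
finger_force: 73.7
```

Call:
apply_moves --steps '[{"x": 0.0,"y": 0.0,"z": 0.0,"spin": 0.0,"fingers": 0.57},{"x": 0.0,"y": 0.0,"z": 0.0,"spin": 0.0,"fingers": 0.57},{"x": 0.0,"y": 0.0,"z": 0.0,"spin": 0.0,"fingers": 0.57},{"x": 0.0,"y": 0.0,"z": 0.03,"spin": 0.0,"fingers": 0.57},{"x": 0.0,"y": 0.0,"z": 0.07,"spin": 0.0,"fingers": 0.8},{"x": 0.0,"y": 0.03,"z": 0.11,"spin": -3.0,"fingers": 0.8},{"x": 0.005,"y": 0.065,"z": 0.15,"spin": -8.0,"fingers": 0.8},{"x": 0.01,"y": 0.1,"z": 0.18,"spin": -14.0,"fingers": 0.8},{"x": 0.015,"y": 0.135,"z": 0.185,"spin": -20.0,"fingers": 0.8},{"x": 0.019,"y": 0.17,"z": 0.185,"spin": -21.2,"fingers": 0.8},{"x": 0.019,"y": 0.179,"z": 0.185,"spin": -21.2,"fingers": 0.8},{"x": 0.019,"y": 0.179,"z": 0.185,"spin": -21.2,"fingers": 0.8}]'

```text
time: 32.15
tcp_pos: [0.483, -0.2142, 0.2154]
tool_rot: [-1.852, 2.536, -0.001]
contact_force: [-0.0, -1.2, 0.6]
finger_gap: 0.0681
finger_force: 0.0
```

Run:
```python
from h import *
look(.482,-.217,72)
```

```text
{'time': 32.15, 'tcp_pos': [0.483, -0.2142, 0.2154], 'tool_rot': [-1.852, 2.5359, -0.0008], 'contact_force': [-0.049, -1.1905, 0.6112], 'finger_gap': 0.0681, 'finger_force': 0.0, 'qpos': [-0.5577, 0.3032, -0.289, 0.9776, 0.0011, -1.8193]}
yaw 162.28079830974244
orange [ 0.4933 -0.1855] 1249 ->centre [ 0.4798 -0.2157]
tmpl [ 0.7019  0.48   -0.22   66.    ] fine [ 0.4825 -0.2167 71.0456]
```

Call:
apply_moves --steps '[{"x": -0.001,"y": -0.0035,"z": -0.04,"spin": -1.0,"fingers": 0.8},{"x": -0.001,"y": -0.0035,"z": -0.08,"spin": -1.0,"fingers": 0.8},{"x": -0.001,"y": -0.0035,"z": -0.12,"spin": -1.0,"fingers": 0.8},{"x": -0.001,"y": -0.0035,"z": -0.16,"spin": -1.0,"fingers": 0.8},{"x": -0.001,"y": -0.0035,"z": -0.178,"spin": -1.0,"fingers": 0.8},{"x": -0.001,"y": -0.0035,"z": -0.183,"spin": -1.0,"fingers": 0.8},{"x": -0.001,"y": -0.0035,"z": -0.183,"spin": -1.0,"fingers": 0.8},{"x": -0.001,"y": -0.0035,"z": -0.183,"spin": -1.0,"fingers": 0.0},{"x": -0.001,"y": -0.0035,"z": -0.183,"spin": -1.0,"fingers": 0.0},{"x": -0.001,"y": -0.0035,"z": -0.183,"spin": -1.0,"fingers": 0.0},{"x": -0.001,"y": -0.0035,"z": -0.183,"spin": -1.0,"fingers": 0.0},{"x": -0.001,"y": -0.0035,"z": -0.183,"spin": -1.0,"fingers": 0.0}]' --force 70

```text
time: 33.3
tcp_pos: [0.4826, -0.2225, 0.0331]
tool_rot: [-1.824, 2.558, -0.006]
contact_force: [-1.8, -1.1, 7.4]
finger_gap: 0.0421
finger_force: 73.8
```

Call:
apply_moves --steps '[{"x": 0.0,"y": 0.0,"z": 0.0,"spin": 0.0,"fingers": 0.0},{"x": 0.0,"y": 0.0,"z": 0.02,"spin": 0.0,"fingers": 0.0},{"x": 0.0,"y": 0.0,"z": 0.05,"spin": 0.0,"fingers": 0.0},{"x": 0.0,"y": 0.0,"z": 0.09,"spin": 0.0,"fingers": 0.0},{"x": 0.0,"y": 0.0,"z": 0.12,"spin": 0.0,"fingers": 0.0},{"x": 0.0,"y": 0.0,"z": 0.12,"spin": 0.0,"fingers": 0.0},{"x": 0.0,"y": 0.0,"z": 0.12,"spin": 0.0,"fingers": 0.0},{"x": 0.0,"y": 0.0,"z": 0.12,"spin": 0.0,"fingers": 0.0}]'

```text
time: 33.97
tcp_pos: [0.4803, -0.2204, 0.1496]
tool_rot: [1.824, -2.557, -0.004]
contact_force: [-0.5, -0.4, -8.6]
finger_gap: 0.042
finger_force: 75.6
```

Block 6 is steel (−8.6 N). Hovering over pocket 2's position to view pocket 3.

Call:
apply_moves --steps '[{"x": 0.01,"y": 0.012,"z": 0.005,"spin": 2.0,"fingers": 0.0},{"x": 0.03,"y": 0.036,"z": 0.01,"spin": 5.0,"fingers": 0.0},{"x": 0.05,"y": 0.062,"z": 0.012,"spin": 8.0,"fingers": 0.0},{"x": 0.072,"y": 0.09,"z": 0.012,"spin": 12.0,"fingers": 0.0},{"x": 0.094,"y": 0.118,"z": 0.012,"spin": 16.0,"fingers": 0.0},{"x": 0.116,"y": 0.146,"z": 0.012,"spin": 19.0,"fingers": 0.0},{"x": 0.135,"y": 0.17,"z": 0.012,"spin": 21.0,"fingers": 0.0},{"x": 0.148,"y": 0.187,"z": 0.012,"spin": 21.0,"fingers": 0.0},{"x": 0.152,"y": 0.192,"z": 0.012,"spin": 21.0,"fingers": 0.0},{"x": 0.152,"y": 0.192,"z": 0.012,"spin": 21.0,"fingers": 0.0},{"x": 0.152,"y": 0.192,"z": 0.012,"spin": 21.0,"fingers": 0.0}]'

```text
time: 34.88
tcp_pos: [0.6316, -0.0291, 0.1602]
tool_rot: [2.258, -2.179, -0.006]
contact_force: [0.0, -0.4, -8.7]
finger_gap: 0.0423
finger_force: 75.6
```

```bash
sed -i 's/t\[2\]+.0175/t[2]+TOP/; s/^def held_vs_pocket/TOP=.0175\ndef held_vs_pocket/' h.py
python3 - <<'E'
import h; from h import *
h.TOP=.009;st();held_vs_pocket(.6337,-.1077,"h3.png")
E
```

```text
{'time': 34.8833, 'tcp_pos': [0.6316, -0.0291, 0.1602], 'tool_rot': [2.2578, -2.1791, -0.0062], 'contact_force': [0.047, -0.407, -8.6879], 'finger_gap': 0.0423, 'finger_force': 75.573, 'qpos': [-0.1623, 0.5386, -0.0697, 0.9679, -0.0009, -1.7686]}
tcp [ 0.6316 -0.0291  0.1602] yaw -178.0 orange [0.6293 0.01  ]
hole [ 0.6306 -0.0232] byaw 92.1
x-edges -0.09 0.6573000000000001 0.6099000000000001
x-edges -0.099 0.6577000000000001 0.6101000000000001
x-edges -0.108 0.6581000000000001 0.6105
x-edges -0.117 0.6585000000000001 0.6109000000000001
x-edges -0.126 0.6587000000000001 0.6113000000000001
y-edges 0.616 -0.0791 -0.1389
y-edges 0.621 -0.0789 -0.1385
y-edges 0.647 -0.0781 -0.1375
y-edges 0.652 -0.0779 -0.1373
```

Pocket 3 is at (0.6343, −0.1083), so the target TCP is (0.6353, −0.1142).

Call:
apply_moves --steps '[{"x": 0.001,"y": -0.025,"z": 0.0,"spin": 0.2,"fingers": 0.0},{"x": 0.0015,"y": -0.055,"z": 0.0,"spin": 0.2,"fingers": 0.0},{"x": 0.002,"y": -0.085,"z": 0.0,"spin": 0.2,"fingers": 0.0},{"x": 0.002,"y": -0.085,"z": -0.03,"spin": 0.2,"fingers": 0.0},{"x": 0.002,"y": -0.085,"z": -0.06,"spin": 0.2,"fingers": 0.0},{"x": 0.002,"y": -0.085,"z": -0.085,"spin": 0.2,"fingers": 0.0},{"x": 0.002,"y": -0.085,"z": -0.1,"spin": 0.2,"fingers": 0.0},{"x": 0.002,"y": -0.085,"z": -0.104,"spin": 0.2,"fingers": 0.0},{"x": 0.002,"y": -0.085,"z": -0.104,"spin": 0.2,"fingers": 0.0},{"x": 0.002,"y": -0.085,"z": -0.104,"spin": 0.2,"fingers": 0.0}]'

```text
time: 35.77
tcp_pos: [0.6358, -0.1152, 0.0598]
tool_rot: [-2.262, 2.179, -0.001]
contact_force: [-0.3, -1.5, -7.4]
finger_gap: 0.0424
finger_force: 75.5
```

Call:
apply_moves --steps '[{"x": -0.0005,"y": 0.001,"z": -0.003,"spin": 0.0,"fingers": 0.0},{"x": -0.0005,"y": 0.001,"z": -0.006,"spin": 0.0,"fingers": 0.0},{"x": -0.0005,"y": 0.001,"z": -0.009,"spin": 0.0,"fingers": 0.0},{"x": -0.0005,"y": 0.001,"z": -0.011,"spin": 0.0,"fingers": 0.0},{"x": -0.0005,"y": 0.001,"z": -0.011,"spin": 0.0,"fingers": 0.0}]'

```text
time: 36.18
tcp_pos: [0.6348, -0.113, 0.0478]
tool_rot: [2.264, -2.178, -0.001]
contact_force: [-0.3, 0.2, -7.6]
finger_gap: 0.0423
finger_force: 75.5
```

Call:
apply_moves --steps '[{"x": 0.0005,"y": -0.0005,"z": -0.002,"spin": 0.0,"fingers": 0.0},{"x": 0.0005,"y": -0.001,"z": -0.003,"spin": 0.0,"fingers": 0.0},{"x": 0.0005,"y": -0.001,"z": -0.004,"spin": 0.0,"fingers": 0.0},{"x": 0.0005,"y": -0.001,"z": -0.004,"spin": 0.0,"fingers": 0.0}]'

```text
time: 36.52
tcp_pos: [0.6359, -0.1142, 0.0452]
tool_rot: [-2.263, 2.178, -0.001]
contact_force: [-4.4, 2.0, 0.7]
finger_gap: 0.0422
finger_force: 76.6
```

Seated at 0.0452 as expected. Release and move toward the lever.

Call:
apply_moves --steps '[{"x": 0.0,"y": 0.0,"z": 0.0,"spin": 0.0,"fingers": 0.7},{"x": 0.0,"y": 0.0,"z": 0.0,"spin": 0.0,"fingers": 0.7},{"x": 0.0,"y": 0.0,"z": 0.0,"spin": 0.0,"fingers": 0.7},{"x": 0.0,"y": 0.0,"z": 0.04,"spin": 0.0,"fingers": 0.8},{"x": 0.0,"y": 0.0,"z": 0.08,"spin": 0.0,"fingers": 0.8},{"x": 0.0,"y": 0.0,"z": 0.12,"spin": -5.0,"fingers": 0.8},{"x": -0.02,"y": 0.04,"z": 0.16,"spin": -12.0,"fingers": 0.8},{"x": -0.04,"y": 0.08,"z": 0.19,"spin": -19.0,"fingers": 0.8},{"x": -0.05,"y": 0.12,"z": 0.195,"spin": -26.0,"fingers": 0.8},{"x": -0.06,"y": 0.16,"z": 0.195,"spin": -33.0,"fingers": 0.8},{"x": -0.07,"y": 0.2,"z": 0.195,"spin": -40.0,"fingers": 0.8},{"x": -0.08,"y": 0.235,"z": 0.195,"spin": -47.0,"fingers": 0.8}]'

```text
time: 37.52
tcp_pos: [0.563, 0.0971, 0.2402]
tool_rot: [-1.214, 2.894, -0.002]
contact_force: [1.0, 0.7, 0.0]
finger_gap: 0.0684
finger_force: 0.0
```

Call:
apply_moves --steps '[{"x": -0.02,"y": 0.035,"z": 0.0,"spin": -7.0,"fingers": 0.8},{"x": -0.04,"y": 0.07,"z": 0.0,"spin": -14.0,"fingers": 0.8},{"x": -0.055,"y": 0.105,"z": 0.0,"spin": -21.0,"fingers": 0.8},{"x": -0.07,"y": 0.14,"z": 0.0,"spin": -28.0,"fingers": 0.8},{"x": -0.08,"y": 0.175,"z": 0.0,"spin": -35.0,"fingers": 0.8},{"x": -0.085,"y": 0.21,"z": 0.0,"spin": -42.0,"fingers": 0.8},{"x": -0.089,"y": 0.232,"z": 0.0,"spin": -45.2,"fingers": 0.8},{"x": -0.089,"y": 0.232,"z": 0.0,"spin": -45.2,"fingers": 0.8},{"x": -0.089,"y": 0.232,"z": 0.0,"spin": -45.2,"fingers": 0.8},{"x": -0.089,"y": 0.232,"z": 0.0,"spin": -45.2,"fingers": 0.8}]'

```text
time: 38.35
tcp_pos: [0.4739, 0.3272, 0.2386]
tool_rot: [-0.02, 3.141, -0.001]
contact_force: [0.7, -0.5, 0.1]
finger_gap: 0.0685
finger_force: 0.0
```

Run:
```python
from h import *
st();print(tyaw()%360)
c=r.get_calibration("wrist");a=r.get_image("wrist");cw=[w2px(c,[.466,.354,z]).round().tolist() for z in(.142,.098)];print(cw)
t=r.get_image("top");ct=r.get_calibration("top")
cv2.imwrite("pics/chk.png",np.vstack([cv2.resize(t[155:275,200:420],(770,420),interpolation=cv2.INTER_CUBIC),cv2.copyMakeBorder(cv2.resize(a[:240],(384,180)),0,0,0,386,cv2.BORDER_CONSTANT)]))
```

```text
{'time': 38.35, 'tcp_pos': [0.4739, 0.3272, 0.2386], 'tool_rot': [-0.0202, 3.1409, -0.0005], 'contact_force': [0.6854, -0.461, 0.0669], 'finger_gap': 0.0685, 'finger_force': 0.0, 'qpos': [0.4764, 0.3744, -0.1239, 1.0722, -0.0006, 0.4636]}
90.736026612906
[[283.0, 186.0], [279.0, 173.0]]
```

View pics/chk.png

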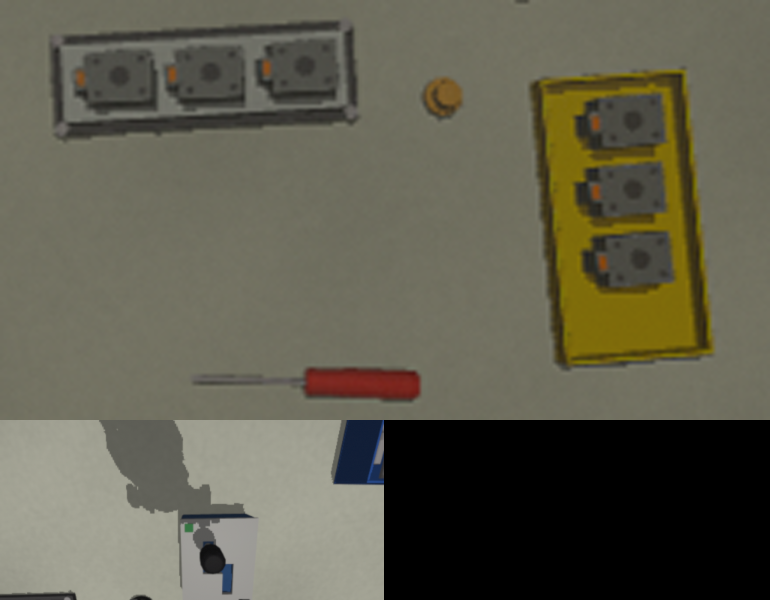

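All three steel blocks sit in the pockets, three alloy blocks lie flat in the tray, and the knob appears where predicted. Now to grip the knob again.

Call:
apply_moves --steps '[{"x": -0.008,"y": 0.027,"z": 0.0,"spin": -0.7,"fingers": 0.8},{"x": -0.008,"y": 0.027,"z": -0.04,"spin": -0.7,"fingers": 0.8},{"x": -0.008,"y": 0.027,"z": -0.08,"spin": -0.7,"fingers": 0.8},{"x": -0.008,"y": 0.027,"z": -0.115,"spin": -0.7,"fingers": 0.8},{"x": -0.008,"y": 0.027,"z": -0.124,"spin": -0.7,"fingers": 0.8},{"x": -0.008,"y": 0.027,"z": -0.124,"spin": -0.7,"fingers": 0.8},{"x": -0.008,"y": 0.027,"z": -0.124,"spin": -0.7,"fingers": 0.0},{"x": -0.008,"y": 0.027,"z": -0.124,"spin": -0.7,"fingers": 0.0},{"x": -0.008,"y": 0.027,"z": -0.124,"spin": -0.7,"fingers": 0.0},{"x": -0.008,"y": 0.027,"z": -0.124,"spin": -0.7,"fingers": 0.0},{"x": -0.008,"y": 0.027,"z": -0.124,"spin": -0.7,"fingers": 0.0},{"x": -0.008,"y": 0.027,"z": -0.124,"spin": -0.7,"fingers": 0.0}]' --force 30

```text
time: 39.45
tcp_pos: [0.4675, 0.3553, 0.1171]
tool_rot: [0.001, 3.137, 0.003]
contact_force: [0.4, -1.0, 6.7]
finger_gap: 0.0287
finger_force: 29.4
```

Call:
apply_moves --steps '[{"x": 0.006,"y": 0.0,"z": 0.002,"spin": 0.0,"fingers": 0.0},{"x": 0.012,"y": 0.0,"z": 0.002,"spin": 0.0,"fingers": 0.0},{"x": 0.018,"y": 0.0,"z": 0.002,"spin": 0.0,"fingers": 0.0},{"x": 0.024,"y": 0.0,"z": 0.002,"spin": 0.0,"fingers": 0.0},{"x": 0.029,"y": 0.0,"z": 0.002,"spin": 0.0,"fingers": 0.0},{"x": 0.033,"y": 0.0,"z": 0.002,"spin": 0.0,"fingers": 0.0},{"x": 0.035,"y": 0.0,"z": 0.002,"spin": 0.0,"fingers": 0.0},{"x": 0.035,"y": 0.0,"z": 0.002,"spin": 0.0,"fingers": 0.0}]'

```text
time: 40.12
tcp_pos: [0.5021, 0.3553, 0.1172]
tool_rot: [0.001, 3.14, 0.003]
contact_force: [-0.3, 3.3, 5.6]
finger_gap: 0.0293
finger_force: 31.8
```

Next I press on to feel the middle stop.

Call:
apply_moves --steps '[{"x": 0.002,"y": 0.0,"z": 0.0,"spin": 0.0,"fingers": 0.0},{"x": 0.003,"y": 0.0,"z": 0.0,"spin": 0.0,"fingers": 0.0},{"x": 0.003,"y": 0.0,"z": 0.0,"spin": 0.0,"fingers": 0.0}]'

```text
time: 40.37
tcp_pos: [0.5032, 0.3553, 0.1171]
tool_rot: [0.0, -3.14, -0.003]
contact_force: [-5.1, 4.5, 6.8]
finger_gap: 0.0288
finger_force: 32.0
```

Call:
apply_moves --steps '[{"x": -0.001,"y": 0.005,"z": 0.0,"spin": 0.0,"fingers": 0.0},{"x": -0.001,"y": 0.01,"z": 0.0,"spin": 0.0,"fingers": 0.0},{"x": -0.001,"y": 0.015,"z": 0.0,"spin": 0.0,"fingers": 0.0},{"x": -0.001,"y": 0.02,"z": 0.0,"spin": 0.0,"fingers": 0.0},{"x": -0.001,"y": 0.025,"z": 0.0,"spin": 0.0,"fingers": 0.0},{"x": -0.001,"y": 0.029,"z": 0.0,"spin": 0.0,"fingers": 0.0},{"x": -0.001,"y": 0.032,"z": 0.0,"spin": 0.0,"fingers": 0.0},{"x": -0.001,"y": 0.034,"z": 0.0,"spin": 0.0,"fingers": 0.0},{"x": -0.001,"y": 0.034,"z": 0.0,"spin": 0.0,"fingers": 0.0}]'

```text
time: 41.12
tcp_pos: [0.5033, 0.3866, 0.117]
tool_rot: [0.002, 3.14, -0.008]
contact_force: [-1.8, -4.1, 7.9]
finger_gap: 0.0288
finger_force: 32.1
```

Call:
apply_moves --steps '[{"x": 0.006,"y": -0.001,"z": 0.0,"spin": 0.0,"fingers": 0.0},{"x": 0.012,"y": -0.001,"z": 0.0,"spin": 0.0,"fingers": 0.0},{"x": 0.018,"y": -0.001,"z": 0.0,"spin": 0.0,"fingers": 0.0},{"x": 0.024,"y": -0.001,"z": 0.0,"spin": 0.0,"fingers": 0.0},{"x": 0.029,"y": -0.001,"z": 0.0,"spin": 0.0,"fingers": 0.0},{"x": 0.033,"y": -0.001,"z": 0.0,"spin": 0.0,"fingers": 0.0},{"x": 0.037,"y": -0.001,"z": 0.0,"spin": 0.0,"fingers": 0.0},{"x": 0.04,"y": -0.001,"z": 0.0,"spin": 0.0,"fingers": 0.0},{"x": 0.04,"y": -0.001,"z": 0.0,"spin": 0.0,"fingers": 0.0}]'

```text
time: 41.87
tcp_pos: [0.5376, 0.3871, 0.1169]
tool_rot: [0.001, -3.131, 0.001]
contact_force: [-17.6, -0.3, 17.1]
finger_gap: 0.0285
finger_force: 32.9
```

Full travel (70 mm) with a 17 N stop. Release in place and rise clear.

Call:
apply_moves --steps '[{"x": 0.0,"y": 0.0,"z": 0.0,"spin": 0.0,"fingers": 0.8},{"x": 0.0,"y": 0.0,"z": 0.0,"spin": 0.0,"fingers": 0.8},{"x": 0.0,"y": 0.0,"z": 0.0,"spin": 0.0,"fingers": 0.8},{"x": 0.0,"y": 0.0,"z": 0.0,"spin": 0.0,"fingers": 0.8},{"x": 0.0,"y": 0.0,"z": 0.03,"spin": 0.0,"fingers": 0.8},{"x": 0.0,"y": 0.0,"z": 0.07,"spin": 0.0,"fingers": 0.8},{"x": 0.0,"y": 0.0,"z": 0.11,"spin": 0.0,"fingers": 0.8},{"x": -0.02,"y": 0.0,"z": 0.14,"spin": 0.0,"fingers": 0.8},{"x": -0.04,"y": 0.0,"z": 0.14,"spin": 0.0,"fingers": 0.8},{"x": -0.04,"y": 0.0,"z": 0.14,"spin": 0.0,"fingers": 0.8}]'

```text
time: 42.7
tcp_pos: [0.5014, 0.3882, 0.2593]
tool_rot: [-0.002, 3.139, 0.003]
contact_force: [0.1, -0.5, -0.1]
finger_gap: 0.0681
finger_force: 0.0
```

Run:
```python
from h import *
st();c=r.get_calibration("wrist");a=r.get_image("wrist")
print([w2px(c,[.539,.386,z]).round().tolist() for z in(.142,.098)])
t=r.get_image("top")
cv2.imwrite("pics/fin.png",np.vstack([cv2.resize(t[150:275,95:420],(780,300),interpolation=cv2.INTER_CUBIC),cv2.copyMakeBorder(cv2.resize(a[80:280],(512,200)),0,0,0,268,cv2.BORDER_CONSTANT)]))
for p in((.629,.047),(.632,-.031),(.635,-.112)): print("seat",fine("top",*p,.054))
```

```text
{'time': 42.7, 'tcp_pos': [0.5014, 0.3882, 0.2593], 'tool_rot': [-0.0017, 3.1389, 0.003], 'contact_force': [0.0516, -0.4598, -0.1475], 'finger_gap': 0.0681, 'finger_force': 0.0, 'qpos': [0.5423, 0.4723, 0.0803, 1.1756, 0.0003, 0.5413]}
[[249.0, 224.0], [249.0, 207.0]]
seat [6.29700e-01 4.83000e-02 9.26405e+01]
seat [ 6.3160e-01 -2.9900e-02  9.2226e+01]
seat [ 0.6357 -0.1109 92.0823]
```

View pics/fin.png

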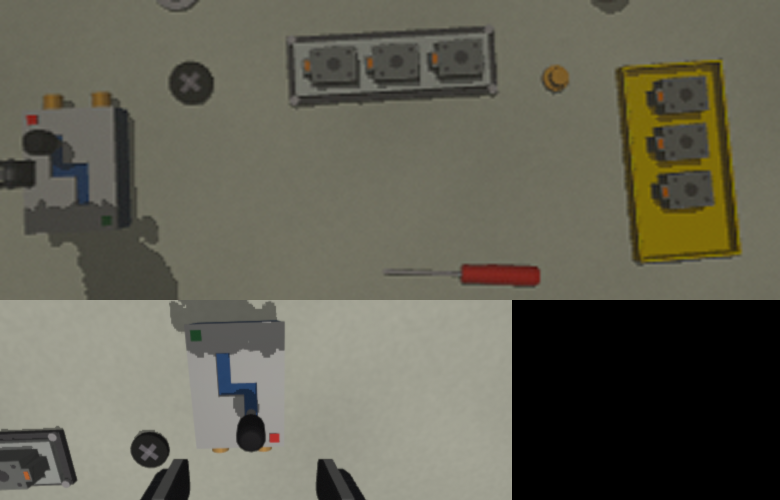

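The lever is at the clamp end (knob near (251,433)). The steel blocks are seated and square, and the alloy blocks are in the tray. Handing in.

```bash
python3 -c "
from bench import r
print(r.sign_off())"
```

```text
the job is handed in; nothing more can be done
None
```

The job is done and handed in at about 43 s of robot time: the lever went back to the release stop first, the three steel blocks (1, 2, 6) are seated in the pockets, the three alloy blocks (3, 4, 5) lie unstacked on the tray floor, and the lever is back at the clamp stop.

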